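# Prop up the mirror lid of the manicure case

### The arm

A 6-joint arm with a two-finger parallel gripper is mounted at the origin on the work surface. World frame = base frame: x ahead of the robot, y to its left, z up, the work surface at z = 0. Lengths are in m, angles in rad, forces in N, time in s.
With the tool pointing down it reaches from about 0.35 to 0.875 m from the base axis. Payload 4.2 kg.
Tool frame: the origin (TCP) lies midway between the tips of the shut fingers; the grasp point (between the pads) lies 19 mm behind it; z points along the fingers, y is the direction in which the jaws open and shut (so a half turn about z gives the same grasp; the last joint's range is limited). The gripper opens to 85 mm and grips with 20 to 120 N. Pads are 22 mm wide; open, the fingers measure 114 mm over their backs; the gripper's body (76 mm by 85 mm) begins 54 mm behind the grasp point. The pads swing forward as they close: fully open they stand 13 mm farther back than shut.
Start: joints at [1.442, 0.385, 0.008, 0, -1.194, -0.259], TCP at [0.236, 0.579, 0.231] pointing down, gripper open.
Joint ranges: [-3.14, 3.14], [-1.21, 2.06], [-1.07, 1.41], [-3.16, 2.05], [-2.99, -0.16], [-3.1, 3.1]. Speed limits (rad/s): [2.79, 2.79, 3.14, 3.14, 3.14, 3.14].

### API

Orientations are given as a unit quaternion [x, y, z, w].
In Python, from workcell import manip, eyes gives the robot as it stands.
- The arm moves only by the tool send_rows, never from a script. Its argument "commands" is a list of rows, each a list of 7 numbers: the opening, from -1 (shut) to 1 (fully open), so that 0 is half open, then the shift along the tool's x, y, z in units of 0.04 m (1.0 is 0.04 m), then the turn, a rotation vector about the tool's x, y, z in units of 6 degrees (1.0 is 6 degrees). In form: [[gripper, tx, ty, tz, ax, ay, az], ...]. A call has 1 to 5 rows; each row shifts and turns the commanded pose from where the row before left it, along the tool's axes as they then stand; what a row does not reach is not made up. A row lasts 1/10 s, in which the tool goes at most 50 mm and 8.59 degrees, less where a joint would pass 70% of its speed; a pose out of reach is approached as far as the arm can. A call with a number of a shift or a turn outside -1 to 1 is refused whole. A call with a gripper value outside its range is refused whole. The fingers move at their own pace and stop on an object; "squeeze" is the grip in N (left out, the last holds). Time passes only in rows, so rows that do not move let the fingers close. It gives the time, the measured TCP pose, the force and the opening at its end, in the units of the state.
- manip.sense(): the state, without advancing time (a new reading comes with each control period).
- eyes.read_camera(name): name is "side" or "top" or "wrist"; returns a dict with "frame" (400x640x3 uint8, red, green, blue), "K" (3x3 intrinsics, pixels), "rvec" (rotation vector, rad) and "tvec" (3), from world to camera coordinates, as OpenCV has them. Camera axes: x right, y down, z forward; pixel columns grow to the right and rows downward; lengths in m; the calibration is good to about 2 mm. A picture is of the moment at which its call begins. There is no depth.
- manip.close_job(): hands the job in, once; it reports no verdict.
The state is a dict: "t": time; "q": joint angles; "dq": joint speeds; "effort": joint torques, N m; "ee_pos": TCP position; "ee_rot": TCP orientation; "wrist_force": force on the tool from outside, world axes, zero at the start; "torque": the same for the moment, N m; "gripper_width": opening from 0.0 (shut) to 1.0 (fully open).
Only numpy, scipy, OpenCV 4.12 (cv2) and the standard library are available. Lean on these libraries where they do the work, as an engineer would, in place of code of your own. Each camera call takes 0.05 s, during which the arm holds its last target. There are 200 camera calls.

### The job

Open the white manicure case and prop its mirror lid up for the next client: swing up the steel prop rod that lies inside and set its tip in the holding hole on the underside of the lid, so that the rod alone carries the lid. Do not let the lid slam, and leave the polish bottles in the case, the pump bottle and the nail lamp where they stand.

Things in the scene. Friction and masses are not known exactly. Their poses are not given: they have to be found in the camera images.
- case: White manicure case, fixed: 280 (x) x 240 (y) x 85 mm to the rim, walls and floor 6 mm, closed by a lid hinged along the rim of its +y side. Origin: centre of its underside on the table, z up, turned about half round (yaw pi within 0.4). Inside, a 30 mm divider at x = -20 mm parts a 112 mm wide channel along the -x wall (rod in its middle) from a wider tray. A polish bottle stands in each.
- case_hinge (a point): Middle of the lid's hinge axis, on the rim of the case's +y side, in the case's frame at (0, 120, 85) mm; the axis runs along the case's x.
- lid (a joint): Lid angle, rad: 0 closed on the rim, grows as the free edge (case's -y side) is lifted, stop at 1.75. Hardly any friction: let go below 1.55 it falls shut, at 1.7 or more it leans back on its stop and stays. 0.4 kg, 240 mm from hinge to free edge, 280 mm wide, 10 mm thick; underside in the plane of the hinge axis.
- lid_handle (a point): Centre of the lid's steel bar handle: round, 12 mm thick, 100 mm long, parallel to the hinge, on a post at each end, 225 mm from the hinge; its centre line stands 40 mm off the lid's outer face (50 mm off the plane of the hinge axis). Lid closed: on top, 135 mm above the table. The bar can turn between the fingers as the lid swings.
- prop_hole (a point): Centre of the floor of the holding hole: blind, 18 mm (along the hinge) x 26 mm, 12 mm deep, in a grey boss on the lid's underside, 150 mm from the hinge, in the plane the rod swings in (case's x = -78 mm). The point's axes are the lid's, which with the lid closed are the case's: z points to the lid's outer face, y to the hinge.
- rod_pivot (a point): Pivot of the prop rod, on a small steel bracket in the channel, in the case's frame at (-78, -90, 57) mm, 28 mm below the rim. The rod swings in the upright plane through it and the hole (normal to the hinge).
- rod (a joint): Prop rod angle, rad: 0 level with the tip pointing to the hinge side (case's +y), grows as the tip rises; starts at -0.12 to 0.10, range -0.25 to 1.9. Stiff pivot (0.10 N m, twice its weight's pull): it stays where it is left. Seated in the hole, rod and lid both read about 0.90; the hole catches the tip as the lid comes down if the rod stands within about 0.04 of that.
- rod_tip (a point): Free tip of the prop rod (end of its round nose). The rod is straight, round, steel, 10 mm thick, 187 mm from pivot to tip, 0.06 kg.
- polish_a: Nail polish bottle, 28 mm across, 63 mm high, loose; one stands in the case's wider tray, the other in the channel between divider and rod, near the rod's pivot (as little as 10 mm from the rod); either may be this one; leave alone. Origin: centre of its underside.
- polish_b: The other polish bottle, same shape; leave alone. Origin: centre of its underside.
- pump_bottle: Amber pump bottle, 64 mm across, 163 mm high, loose, standing on the table off the case's -y side; leave alone. Origin: centre of its underside.
- nail_lamp: White arch-shaped nail lamp, 150 x 120 x 72 mm, loose, on the table behind the hinge side; leave alone. Origin: centre of its underside.

How it is judged:
By the outcome, as a careful person would: the job done as asked, in the order asked, and still so for the second after the job is handed in, with the robot touching nothing.
It also fails if it takes over 72 s, if anything falls off the work surface, if the arm or the gripper's body presses on something with over 40 N, if the wrist force passes 120 N, or if a joint passes its speed limit or range.

## Working session

There is one attempt and no reset: what is moved stays moved. The work goes in short steps, Python scripts to look and compute and a tool call to move; the robot and the scene stay as the last step left them, time stands still between calls to the robot, and variables do not carry over. Pictures are saved under pics/ and viewed, about 8 in all and at most 12, crops included, and the job is handed in when it is done.

Besides the shell and the picture viewer there is one more tool, called after "Call:" in YAML: its name, and indented under it one key for each argument. send_rows: Moves the arm, as the interface text tells. Its arguments: {"type":"object","properties":{"commands":{"type":"array"},"squeeze":{"type":"number"}},"required":["commands"]}

```bash
mkdir -p pics; ls
python3 - <<'E'
from workcell import manip, eyes
import cv2,numpy as np
s=manip.sense(); print({k:np.round(v,3).tolist() for k,v in s.items()})
for n in("side","top"):
    c=eyes.read_camera(n); cv2.imwrite(f"pics/{n}0.png",c["frame"][:,:,::-1]); R=cv2.Rodrigues(np.array(c["rvec"]))[0]
    print(n,np.round(c["K"],1).tolist(),"cam at",np.round(-R.T@np.ravel(c["tvec"]),3),"fwd",np.round(R[2],2))
E
```

```text
pics
{'t': 0.0, 'q': [1.442, 0.386, 0.007, -0.0, -1.194, -0.259], 'dq': [-0.001, -0.0, -0.002, 0.0, -0.002, 0.002], 'effort': [-0.001, -39.229, 18.84, 4.186, -0.005, -0.0], 'ee_pos': [0.236, 0.578, 0.23], 'ee_rot': [0.981, -0.193, -0.0, 0.001], 'wrist_force': [0.428, -1.02, -1.0], 'torque': [0.008, -0.0, 0.034], 'gripper_width': 0.999}
side [[517.7, 0.0, 321.3], [0.0, 517.7, 200.3], [0.0, 0.0, 1.0]] cam at [ 0.084 -0.542  0.843] fwd [ 0.44  0.56 -0.7 ]
top [[498.5, 0.0, 326.5], [0.0, 498.5, 201.6], [0.0, 0.0, 1.0]] cam at [0.376 0.047 1.197] fwd [ 0.15 -0.01 -0.99]
```

View pics/side0.png

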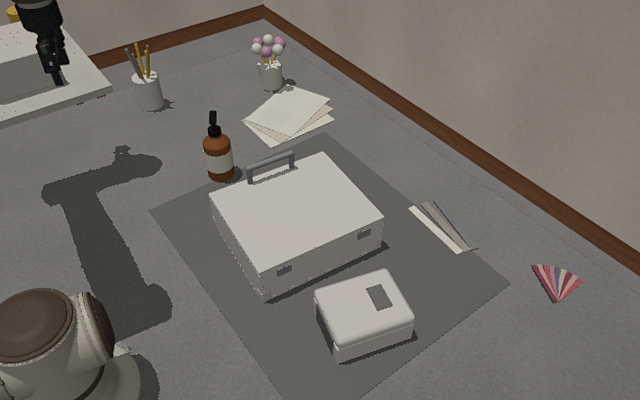

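View pics/top0.png

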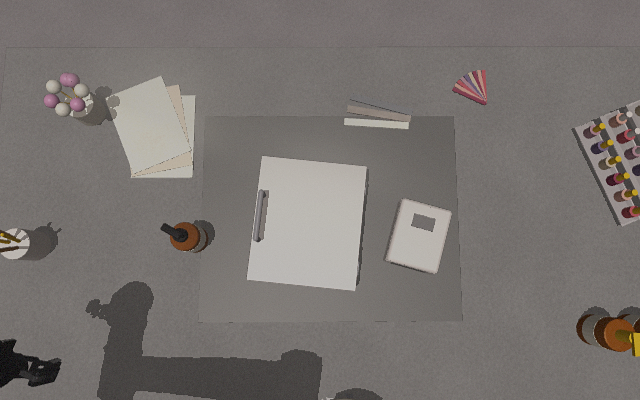

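The top view shows the lid corners at about (262,156), (367,166), (357,290), (247,280). The handle is on the left (world +y), the lamp on the right and the pump bottle at (187,237). I'll fit the case pose from these.

```bash
cat > h.py <<'E'
from workcell import manip, eyes
import cv2,numpy as np
from scipy.optimize import least_squares
from scipy.spatial.transform import Rotation as Ro
def ray(c,uv,z):
    "pixel -> world point at height z"
    R=cv2.Rodrigues(np.array(c["rvec"]))[0]; o=-R.T@np.ravel(c["tvec"])
    d=R.T@np.linalg.solve(c["K"],[uv[0],uv[1],1.]); return o+d*(z-o[2])/d[2]
def proj(c,P): return cv2.projectPoints(np.array(P,float).reshape(-1,3),np.array(c["rvec"]),np.array(c["tvec"]),np.array(c["K"]),None)[0].reshape(-1,2)
def cw(p,P): # case->world, p=[x,y,yaw]
    return np.array(P)@Ro.from_euler('z',p[2]).as_matrix().T+[p[0],p[1],0]
E
python3 - <<'E'
from h import *
ct=eyes.read_camera("top"); cs=eyes.read_camera("side")
P=np.array([[-.14,-.12,.095],[-.14,.12,.095],[.14,.12,.095],[.14,-.12,.095]])
U=np.array([[262,156],[367,166],[357,290],[247,280.]])
for sw in(P,P[[3,2,1,0]]):
    r=least_squares(lambda p:(proj(ct,cw(p,sw))-U).ravel(),[.45,.05,3.1]); print(r.x,r.cost,r.fun.round(1))
    if r.cost<100:
        p=r.x
        print("side corners",proj(cs,cw(p,sw)).round(1).tolist())
        for n,c in(("t",ct),("s",cs)): print(n,"handle ends",proj(c,cw(p,[[-.05,-.105,.135],[.05,-.105,.135]])).round(1).tolist())
print("pump",ray(ct,(187,237),.1),ray(cs,(220,176),.0))
print("lamp",[ray(ct,u,.07).round(3).tolist() for u in((400,199),(451,206),(438,273),(386,263))])
im=cv2.resize(cs["frame"][130:310,190:430],None,fx=3.3,fy=3.3,interpolation=cv2.INTER_CUBIC);cv2.imwrite("pics/s1.png",im[:,:,::-1])
E
```

```text
[0.49490457 0.0791129  3.04347602] 0.5644007852485483 [-0.3 -0.4  0.3 -0.5 -0.2  0.6  0.3  0.2]
side corners [[322.3, 150.6], [384.9, 216.2], [259.0, 273.9], [207.1, 194.1]]
t handle ends [[261.7, 192.3], [256.4, 238.4]]
s handle ends [[290.3, 153.4], [247.9, 169.1]]
[0.49877923 0.07914645 6.14403485] 23325.07139824343 [ 107.5   10.2 -102.5  -13.9 -112.   -14.2  106.9   10.8]
pump [0.46182625 0.34560271 0.1       ] [0.45849541 0.34595347 0.        ]
lamp [[0.549, -0.13, 0.07], [0.533, -0.246, 0.07], [0.381, -0.211, 0.07], [0.404, -0.095, 0.07]]
```

View pics/s1.png

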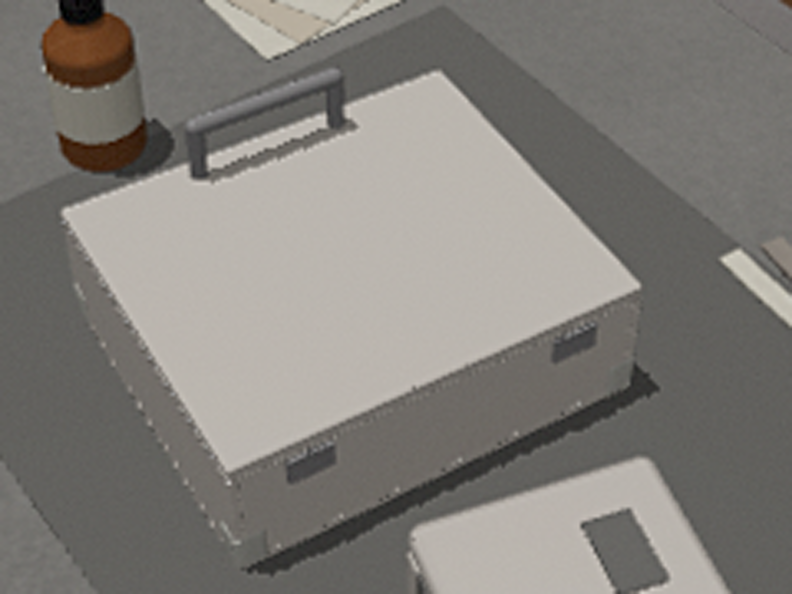

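The side-view crop agrees with the fitted case pose to about 2 px: corners at full-frame (322,151), (384,217), (260,272), (210,194). Next I'll write a planner that turns waypoints into rows.

```bash
cat >> h.py <<'E'
p0=[.495,.079,3.043]
C=Ro.from_euler('z',p0[2]).as_matrix()
def handle(th,grip=.019,off=0):
    "TCP position gripping handle at lid angle th, tool down"
    u=np.array([0,-np.cos(th),np.sin(th)]);n=np.array([0,np.sin(th),np.cos(th)])
    return cw(p0,[0,.12,.085]+.225*u+.05*n)+[0,0,-grip+off]
Rh=np.c_[-C[:,0],C[:,1],[0,0,-1]]
def rows(wps,start=None):
    "wps: (pos,R,nrows,grip) -> printed rows, straight/slerp"
    if start is None: s=manip.sense(); start=(np.array(s["ee_pos"]),Ro.from_quat(s["ee_rot"]).as_matrix())
    p,R=start; out=[]
    for P,Q,n,g in wps:
        for k in range(n):
            t=R.T@(np.array(P)-p)/(n-k)/.04; w=Ro.from_matrix(R.T@Q).as_rotvec()/(n-k)/np.radians(6)
            t,w=t.round(3),w.round(3); out.append([g]+(t+0).tolist()+(w+0).tolist())
            p=p+R@t*.04; R=R@Ro.from_rotvec(w*np.radians(6)).as_matrix()
    for i in range(0,len(out),5): print(str(out[i:i+5]).replace(' ',''))
    a=np.array(out)[:,1:]; print("max",abs(a[:,:3]).max(),abs(a[:,3:]).max(),"end",p.round(4)); return p,R
def st():
    s=manip.sense(); print({k:np.round(s[k],3).tolist() for k in("t","q","ee_pos","ee_rot","wrist_force","gripper_width")})
E
python3 - <<'E'
from h import *
print(handle(0))
rows([(handle(0)+[0,0,.115],Rh,14,-.2)])
E
```

```text
[0.50533547 0.18349009 0.116     ]
[[-0.2,0.712,0.471,0.0,0.001,0.0,-0.197],[-0.2,0.702,0.485,0.0,0.001,0.0,-0.197],[-0.2,0.691,0.5,0.0,0.001,0.0,-0.197],[-0.2,0.681,0.514,0.0,0.001,0.0,-0.197],[-0.2,0.67,0.528,0.0,0.001,0.0,-0.197]]
[[-0.2,0.659,0.542,0.0,0.001,0.0,-0.197],[-0.2,0.648,0.555,0.0,0.001,0.0,-0.198],[-0.2,0.636,0.568,0.0,0.001,0.0,-0.197],[-0.2,0.625,0.581,-0.001,0.001,0.0,-0.198],[-0.2,0.612,0.594,-0.001,0.001,0.0,-0.197]]
[[-0.2,0.6,0.607,0.0,0.001,0.0,-0.198],[-0.2,0.587,0.619,-0.001,0.001,0.0,-0.197],[-0.2,0.574,0.631,-0.001,0.001,0.0,-0.198],[-0.2,0.562,0.643,0.0,0.0,0.0,-0.197]]
max 0.712 0.198 end [0.5053 0.1835 0.231 ]
```

Call:
send_rows:
  commands:
    - [-0.2,0.71,0.47,0,0,0,-0.2]
    - [-0.2,0.7,0.485,0,0,0,-0.2]
    - [-0.2,0.69,0.5,0,0,0,-0.2]
    - [-0.2,0.68,0.515,0,0,0,-0.2]
    - [-0.2,0.67,0.53,0,0,0,-0.2]
  squeeze: 40

```text
t: 0.7
ee_pos: [0.3328, 0.4363, 0.2312]
ee_rot: [0.99, -0.141, -0.0, 0.0]
wrist_force: [0.2, 0.9, 0.7]
gripper_width: 0.397
```

Call:
send_rows:
  commands:
    - [-0.2,0.66,0.54,0,0,0,-0.2]
    - [-0.2,0.65,0.555,0,0,0,-0.2]
    - [-0.2,0.635,0.57,0,0,0,-0.2]
    - [-0.2,0.625,0.58,0,0,0,-0.2]
    - [-0.2,0.61,0.595,0,0,0,-0.2]

```text
t: 1.2
ee_pos: [0.4292, 0.2956, 0.2313]
ee_rot: [0.996, -0.089, -0.0, 0.0]
wrist_force: [0.4, -0.2, 0.7]
gripper_width: 0.399
```

Call:
send_rows:
  commands:
    - [-0.2,0.6,0.605,0,0,0,-0.2]
    - [-0.2,0.585,0.62,0,0,0,-0.2]
    - [-0.2,0.575,0.63,0,0,0,-0.2]
    - [-0.2,0.56,0.645,0,0,0,-0.2]
    - [-0.2,0,0,0,0,0,0]

```text
t: 1.7
ee_pos: [0.5072, 0.1816, 0.2309]
ee_rot: [0.999, -0.049, -0.0, 0.0]
wrist_force: [-0.6, -1.2, 0.2]
gripper_width: 0.394
```

Run:
```python
from h import *
st()
rows([(handle(0),Rh,5,-.2)])
c=eyes.read_camera("wrist"); im=c["frame"].copy()
for P in ([-.05,-.105,.135],[.05,-.105,.135]): cv2.circle(im,tuple(int(v) for v in proj(c,cw(p0,[P]))[0]),4,(255,0,0),1)
cv2.imwrite("pics/w1.png",im[:,:,::-1])
```

```text
{'t': 1.7, 'q': [0.645, 0.239, -0.204, 0.0, -1.128, 0.827], 'ee_pos': [0.507, 0.182, 0.231], 'ee_rot': [0.999, -0.049, -0.0, 0.0], 'wrist_force': [-0.577, -1.195, 0.24], 'gripper_width': 0.394}
[[-0.2,-0.01,-0.009,0.575,0.002,0.001,0.0],[-0.2,-0.01,-0.009,0.575,0.001,0.001,0.0],[-0.2,-0.01,-0.009,0.574,0.002,0.001,0.0],[-0.2,-0.01,-0.008,0.575,0.001,0.001,-0.001],[-0.2,-0.009,-0.009,0.574,0.002,0.0,0.0]]
max 0.575 0.002 end [0.5054 0.1835 0.116 ]
```

View pics/w1.png

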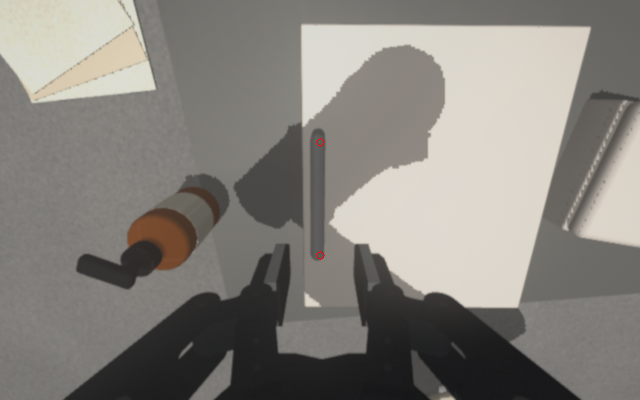

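In the wrist view the bar runs (318,132) to (319,259), and the predicted ends (red) lie on it. The pose is good to 1–2 mm, so I'll descend and grip.

Call:
send_rows:
  commands:
    - [-0.2,-0.01,-0.01,0.575,0,0,0]
    - [-0.2,-0.01,-0.01,0.575,0,0,0]
    - [-0.2,-0.01,-0.01,0.575,0,0,0]
    - [-0.2,-0.01,-0.01,0.575,0,0,0]
    - [-0.2,-0.01,-0.01,0.575,0,0,0]

```text
t: 2.25
ee_pos: [0.5035, 0.1874, 0.1155]
ee_rot: [0.999, -0.047, 0.0, -0.0]
wrist_force: [1.0, -0.2, 0.3]
gripper_width: 0.4
```

Call:
send_rows:
  commands:
    - [-0.2,0,0,0,0,0,0]
    - [-1,0,0,0,0,0,0]
    - [-1,0,0,0,0,0,0]
    - [-1,0,0,0,0,0,0]
    - [-1,0,0,0,0,0,0]
  squeeze: 40

```text
t: 2.75
ee_pos: [0.5043, 0.1858, 0.1174]
ee_rot: [0.999, -0.047, 0.0, 0.0]
wrist_force: [1.7, -5.4, 0.1]
gripper_width: 0.126
```

Run:
```python
from h import *
st()
d=np.array(manip.sense()["ee_pos"])-handle(0); print(d)
rows([(handle(t)+d,Rh,1,-1) for t in np.r_[.03,np.linspace(.08,1.74,29)]])
```

```text
{'t': 2.75, 'q': [0.655, 0.351, -0.363, 0.001, -0.857, 0.82], 'ee_pos': [0.504, 0.186, 0.117], 'ee_rot': [0.999, -0.047, 0.0, 0.0], 'wrist_force': [1.689, -5.439, 0.123], 'gripper_width': 0.126}
[-0.00106738  0.00229558  0.00139952]
[[-1,0.0,0.04,-0.168,0.006,-0.007,0.036],[-1,0.0,0.078,-0.277,0.0,0.0,0.0],[-1,0.0,0.11,-0.324,0.0,0.0,0.0],[-1,0.0,0.129,-0.316,0.0,0.0,0.0],[-1,0.0,0.148,-0.308,0.0,0.0,0.0]]
[[-1,0.0,0.165,-0.299,0.0,0.0,0.0],[-1,0.0,0.183,-0.288,0.0,0.0,0.0],[-1,0.0,0.2,-0.277,0.0,0.0,0.0],[-1,0.0,0.216,-0.265,0.0,0.0,0.0],[-1,0.0,0.231,-0.251,0.0,0.0,0.0]]
[[-1,0.0,0.246,-0.238,0.0,0.0,0.0],[-1,0.0,0.259,-0.222,0.0,0.0,0.0],[-1,0.0,0.272,-0.207,0.0,0.0,0.0],[-1,0.0,0.284,-0.19,0.0,0.0,0.0],[-1,0.0,0.294,-0.173,0.0,0.0,0.0]]
[[-1,0.0,0.305,-0.155,0.0,0.0,0.0],[-1,0.0,0.313,-0.137,0.0,0.0,0.0],[-1,0.0,0.32,-0.118,0.0,0.0,0.0],[-1,0.0,0.327,-0.099,0.0,0.0,0.0],[-1,0.0,0.332,-0.08,0.0,0.0,0.0]]
[[-1,0.0,0.337,-0.059,0.0,0.0,0.0],[-1,0.0,0.339,-0.04,0.0,0.0,0.0],[-1,0.0,0.341,-0.019,0.0,0.0,0.0],[-1,0.0,0.341,0.001,0.0,0.0,0.0],[-1,0.0,0.341,0.021,0.0,0.0,0.0]]
[[-1,0.0,0.339,0.041,0.0,0.0,0.0],[-1,0.0,0.336,0.061,0.0,0.0,0.0],[-1,0.0,0.332,0.082,0.0,0.0,0.0],[-1,0.0,0.327,0.1,0.0,0.0,0.0],[-1,0.0,0.32,0.12,0.0,0.0,0.0]]
max 0.341 0.036 end [ 0.4736 -0.1249  0.2808]
```

Call:
send_rows:
  commands:
    - [-1,0,0.04,-0.17,0,0,0]
    - [-1,0,0.08,-0.275,0,0,0]
    - [-1,0,0.11,-0.325,0,0,0]
    - [-1,0,0.13,-0.315,0,0,0]
    - [-1,0,0.15,-0.31,0,0,0]

```text
t: 3.25
ee_pos: [0.5021, 0.1662, 0.1735]
ee_rot: [0.999, -0.047, 0.0, -0.001]
wrist_force: [0.8, -1.5, -5.6]
gripper_width: 0.119
```

Call:
send_rows:
  commands:
    - [-1,0,0.165,-0.3,0,0,0]
    - [-1,0,0.185,-0.29,0,0,0]
    - [-1,0,0.2,-0.275,0,0,0]
    - [-1,0,0.215,-0.265,0,0,0]
    - [-1,0,0.23,-0.25,0,0,0]

```text
t: 3.75
ee_pos: [0.4982, 0.1279, 0.2293]
ee_rot: [0.999, -0.047, 0.001, -0.002]
wrist_force: [-3.9, 7.2, 2.0]
gripper_width: 0.122
```

Run:
```python
from h import *
st()
s=np.array(manip.sense()["ee_pos"]); h=cw(p0,[0,.12,.085]); v=s+[0,0,.019]-h; y=-v@C[:,1]; print("r",np.hypot(y,v[2]),"th",np.arctan2(v[2],y)-np.arctan2(.05,.225))
```

```text
{'t': 3.75, 'q': [0.566, 0.197, -0.263, -0.003, -1.107, 0.913], 'ee_pos': [0.498, 0.128, 0.229], 'ee_rot': [0.999, -0.047, 0.001, -0.002], 'wrist_force': [-3.897, 7.218, 2.032], 'gripper_width': 0.122}
r 0.2349502749112117 th 0.5495185022907403
```

Call:
send_rows:
  commands:
    - [-1,0,0.245,-0.235,0,0,0]
    - [-1,0,0.26,-0.22,0,0,0]
    - [-1,0,0.27,-0.205,0,0,0]
    - [-1,0,0.285,-0.185,0,0,0]
    - [-1,0,0.295,-0.165,0,0,0]

```text
t: 4.25
ee_pos: [0.4931, 0.0747, 0.2717]
ee_rot: [0.999, -0.046, 0.002, -0.003]
wrist_force: [-9.7, 10.8, 11.5]
gripper_width: 0.124
```

Call:
send_rows:
  commands:
    - [-1,0,0.305,-0.15,0,0,0]
    - [-1,0,0.315,-0.135,0,0,0]
    - [-1,0,0.32,-0.115,0,0,0]
    - [-1,0,0.325,-0.095,0,0,0]
    - [-1,0,0.33,-0.075,0,0,0]

```text
t: 4.75
ee_pos: [0.4866, 0.0093, 0.2952]
ee_rot: [0.999, -0.047, 0.002, -0.001]
wrist_force: [-9.0, 6.2, 13.2]
gripper_width: 0.124
```

Call:
send_rows:
  commands:
    - [-1,0,0.335,-0.055,0,0,0]
    - [-1,0,0.34,-0.035,0,0,0]
    - [-1,0,0.34,-0.015,0,0,0]
    - [-1,0,0.34,0,0,0,0]
    - [-1,0,0.34,0.02,0,0,0]

```text
t: 5.25
ee_pos: [0.4792, -0.0597, 0.2974]
ee_rot: [0.999, -0.047, 0.0, 0.001]
wrist_force: [-6.9, 1.6, 8.9]
gripper_width: 0.125
```

```bash
cat >> h.py <<'E'
def lid():
    s=np.array(manip.sense()["ee_pos"]); h=cw(p0,[0,.12,.085]); v=s+[0,0,.019]-h; y=-v@C[:,1]; print("r",np.hypot(y,v[2]),"th",np.arctan2(v[2],y)-np.arctan2(.05,.225))
E
python3 - <<'E'
from h import *
st(); lid()
E
```

```text
{'t': 5.25, 'q': [0.214, 0.095, -0.213, 0.001, -1.263, 1.262], 'ee_pos': [0.479, -0.06, 0.297], 'ee_rot': [0.999, -0.047, 0.0, 0.001], 'wrist_force': [-6.893, 1.605, 8.91], 'gripper_width': 0.125}
r 0.2322114278607318 th 1.4364332233646486
```

Call:
send_rows:
  commands:
    - [-1,0,0.33,0.04,0,0,0]
    - [-1,0,0.33,0.06,0,0,0]
    - [-1,0,0.32,0.08,0,0,0]
    - [-1,0,0.25,0.08,0,0,0]
    - [-1,0,0.15,0.05,0,0,0]

```text
t: 5.75
ee_pos: [0.4732, -0.1152, 0.2837]
ee_rot: [0.999, -0.048, -0.001, 0.001]
wrist_force: [-6.3, -0.1, 5.8]
gripper_width: 0.121
```

Call:
send_rows:
  commands:
    - [-1,0,0,0,0,0,0]
    - [-1,0,0,0,0,0,0]

```text
t: 5.95
ee_pos: [0.4732, -0.1151, 0.2835]
ee_rot: [0.999, -0.048, -0.002, 0.001]
wrist_force: [-6.6, -1.7, 5.6]
gripper_width: 0.119
```

Run:
```python
from h import *
st(); lid()
for n in("side","top"):
    c=eyes.read_camera(n); cv2.imwrite(f"pics/{n}2.png",c["frame"][:,:,::-1])
```

```text
{'t': 5.95, 'q': [0.097, 0.112, -0.229, 0.002, -1.234, 1.378], 'ee_pos': [0.473, -0.115, 0.284], 'ee_rot': [0.999, -0.048, -0.002, 0.001], 'wrist_force': [-6.6, -1.708, 5.555], 'gripper_width': 0.119}
r 0.23019245725759918 th 1.6851989891032728
```

View pics/top2.png

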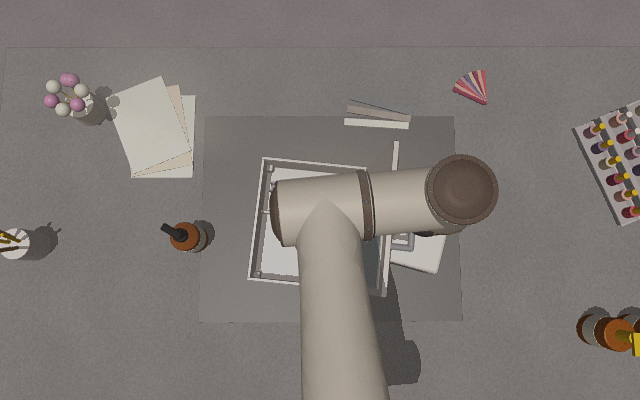

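The top view shows the lid open (edge near x=392) with the arm over the case. It's at about 1.685, so it needs a little more before release.

Call:
send_rows:
  commands:
    - [-1,0,0.15,0.04,0,0,0]
    - [-1,0,0.15,0.04,0,0,0]
    - [-1,0,0.08,0.02,0,0,0]
    - [-1,0,0,0,0,0,0]

```text
t: 6.45
ee_pos: [0.4721, -0.1271, 0.279]
ee_rot: [0.999, -0.047, -0.001, -0.002]
wrist_force: [-7.2, 9.5, 6.0]
gripper_width: 0.12
```

Run:
```python
from h import *
st(); lid()
```

```text
{'t': 6.45, 'q': [0.067, 0.119, -0.23, -0.004, -1.224, 1.41], 'ee_pos': [0.472, -0.127, 0.279], 'ee_rot': [0.999, -0.047, -0.001, -0.002], 'wrist_force': [-7.239, 9.533, 6.036], 'gripper_width': 0.12}
r 0.2302663773833176 th 1.7413123173666096
```

The lid is on its stop: 1.74, with 9.5 N reaction. I'll release it, rise and turn towards the rod.

Call:
send_rows:
  commands:
    - [-0.4,0,0,0,0,0,0]
    - [-0.4,0,0,0,0,0,0]
    - [-0.4,0,0,0,0,0,0]
    - [-0.4,0,0,-0.3,0,0,0]
    - [-0.4,0,0,-0.5,0,0,0]

```text
t: 6.95
ee_pos: [0.4736, -0.1287, 0.3094]
ee_rot: [0.999, -0.047, -0.002, 0.0]
wrist_force: [-0.1, -0.5, 0.8]
gripper_width: 0.302
```

Run:
```python
from h import *
st()
s=manip.sense();p=np.array(s["ee_pos"])
Rr=np.c_[C[:,1],C[:,0],[0,0,-1]]
rows([(p+[0,0,.08],Rh,3,-.4),(cw(p0,[-.078,0,.33]),Rr,17,-.4)])
```

```text
{'t': 6.95, 'q': [0.066, 0.105, -0.172, 0.0, -1.297, 1.41], 'ee_pos': [0.474, -0.129, 0.309], 'ee_rot': [0.999, -0.047, -0.002, 0.0], 'wrist_force': [-0.127, -0.538, 0.815], 'gripper_width': 0.302}
[[-0.4,-0.002,0.0,-0.667,0.002,0.01,0.013],[-0.4,-0.001,0.001,-0.666,0.002,0.009,0.012],[-0.4,-0.001,0.0,-0.667,0.003,0.01,0.013],[-0.4,0.116,-0.307,0.087,0.0,0.0,0.882],[-0.4,0.087,-0.316,0.087,0.0,0.0,0.882]]
[[-0.4,0.058,-0.323,0.087,0.0,0.0,0.882],[-0.4,0.027,-0.327,0.087,0.0,0.0,0.882],[-0.4,-0.003,-0.328,0.088,0.0,0.0,0.882],[-0.4,-0.033,-0.327,0.087,0.0,0.0,0.882],[-0.4,-0.063,-0.322,0.088,0.0,0.0,0.883]]
[[-0.4,-0.092,-0.315,0.087,0.0,0.0,0.882],[-0.4,-0.121,-0.305,0.088,0.0,0.0,0.883],[-0.4,-0.149,-0.293,0.087,0.0,0.0,0.882],[-0.4,-0.175,-0.277,0.088,0.0,0.0,0.883],[-0.4,-0.2,-0.26,0.087,0.0,0.0,0.882]]
[[-0.4,-0.223,-0.241,0.088,0.0,0.0,0.883],[-0.4,-0.245,-0.219,0.087,0.0,0.0,0.882],[-0.4,-0.264,-0.195,0.088,0.0,0.0,0.883],[-0.4,-0.28,-0.171,0.087,0.0,0.0,0.882],[-0.4,-0.295,-0.144,0.088,0.0,0.0,0.883]]
max 0.667 0.883 end [0.5726 0.0713 0.33  ]
```

Call:
send_rows:
  commands:
    - [-0.4,0,0,-0.67,0,0,0]
    - [-0.4,0,0,-0.67,0,0,0]
    - [-0.4,0,0,-0.67,0,0,0]
    - [-0.4,0.115,-0.305,0.09,0,0,0.885]
    - [-0.4,0.085,-0.315,0.09,0,0,0.885]

```text
t: 7.45
ee_pos: [0.4862, -0.1052, 0.3849]
ee_rot: [0.99, -0.142, 0.002, -0.0]
wrist_force: [-0.1, 0.4, -0.9]
gripper_width: 0.3
```

Call:
send_rows:
  commands:
    - [-0.4,0.06,-0.325,0.09,0,0,0.885]
    - [-0.4,0.03,-0.325,0.09,0,0,0.885]
    - [-0.4,0,-0.33,0.09,0,0,0.885]
    - [-0.4,-0.03,-0.325,0.09,0,0,0.885]
    - [-0.4,-0.06,-0.32,0.09,0,0,0.885]

```text
t: 7.95
ee_pos: [0.5154, -0.0462, 0.3656]
ee_rot: [0.931, -0.365, 0.001, 0.0]
wrist_force: [0.4, 0.6, 0.4]
gripper_width: 0.298
```

Call:
send_rows:
  commands:
    - [-0.4,-0.09,-0.315,0.09,0,0,0.885]
    - [-0.4,-0.12,-0.305,0.09,0,0,0.885]
    - [-0.4,-0.15,-0.295,0.09,0,0,0.885]
    - [-0.4,-0.175,-0.275,0.09,0,0,0.885]
    - [-0.4,-0.2,-0.26,0.09,0,0,0.885]

```text
t: 8.45
ee_pos: [0.5446, 0.0126, 0.3476]
ee_rot: [0.822, -0.569, 0.001, -0.0]
wrist_force: [0.3, -0.2, -0.2]
gripper_width: 0.302
```

Call:
send_rows:
  commands:
    - [-0.4,-0.225,-0.24,0.09,0,0,0.885]
    - [-0.4,-0.245,-0.22,0.09,0,0,0.885]
    - [-0.4,-0.265,-0.195,0.09,0,0,0.885]
    - [-0.4,-0.28,-0.17,0.09,0,0,0.885]
    - [-0.4,-0.295,-0.145,0.09,0,0,0.885]

```text
t: 8.95
ee_pos: [0.5738, 0.0716, 0.3296]
ee_rot: [-0.67, 0.743, -0.0, 0.0]
wrist_force: [0.7, -0.4, -0.1]
gripper_width: 0.302
```

Run:
```python
from h import *
st()
A=[]
for n in("wrist","side"):
    c=eyes.read_camera(n); im=c["frame"].copy()
    for a in(-.12,.1):
        for r in (0,.187):
            cv2.circle(im,tuple(int(v) for v in proj(c,cw(p0,[[-.078,-.09+r*np.cos(a),.057+r*np.sin(a)]]))[0]),2,(255,0,0),-1)
    A.append(im[:,:,::-1])
cv2.imwrite("pics/w3.png",A[0]); cv2.imwrite("pics/s3.png",A[1])
```

```text
{'t': 8.95, 'q': [0.405, 0.253, 0.061, 0.001, -1.378, -0.508], 'ee_pos': [0.574, 0.072, 0.33], 'ee_rot': [-0.67, 0.743, -0.0, 0.0], 'wrist_force': [0.652, -0.425, -0.07], 'gripper_width': 0.302}
```

View pics/w3.png

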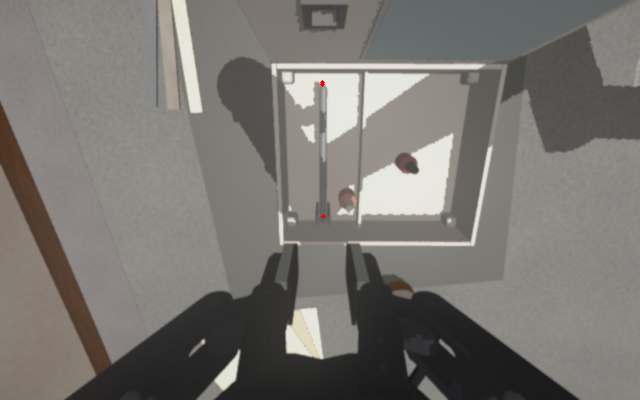

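View pics/s3.png

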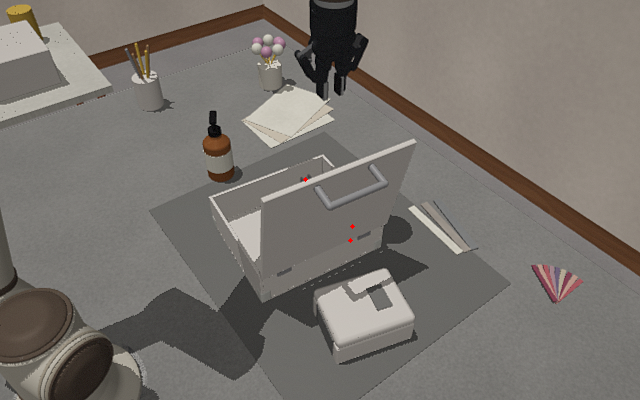

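The wrist view shows the rod from its pivot (323,216) to its tip (322,82). The channel bottle is at (347,199), close to the pivot, and the tray bottle is at (406,162). The side view shows the lid leaning on its stop. The rod angle can't be read from here, so I'll lower the gripper for parallax.

Run:
```python
from h import *
Rr=np.c_[C[:,1],C[:,0],[0,0,-1]]
rows([(cw(p0,[-.078,-.03,.2]),Rr,5,-.3)])
```

```text
[[-0.3,-0.146,0.004,0.642,0.001,-0.001,0.001],[-0.3,-0.145,0.005,0.642,0.001,-0.001,0.001],[-0.3,-0.146,0.005,0.643,0.001,-0.001,0.002],[-0.3,-0.145,0.005,0.642,0.002,-0.002,0.001],[-0.3,-0.146,0.004,0.643,0.001,-0.001,0.002]]
max 0.643 0.002 end [0.5756 0.1012 0.2   ]
```

Call:
send_rows:
  commands:
    - [-0.3,-0.145,0.005,0.64,0,0,0]
    - [-0.3,-0.145,0.005,0.64,0,0,0]
    - [-0.3,-0.145,0.005,0.64,0,0,0]
    - [-0.3,-0.145,0.005,0.64,0,0,0]
    - [-0.3,-0.145,0.005,0.64,0,0,0]

```text
t: 9.55
ee_pos: [0.5753, 0.0999, 0.2008]
ee_rot: [-0.672, 0.741, -0.0, 0.0]
wrist_force: [0.2, 0.1, -0.2]
gripper_width: 0.351
```

Run:
```python
from h import *
st()
c=eyes.read_camera("wrist"); im=c["frame"].copy()
R=cv2.Rodrigues(np.array(c["rvec"]))[0]; print("cam",(C.T@(-R.T@np.ravel(c["tvec"])-[p0[0],p0[1],0])).round(3))
for a in np.arange(-.12,.11,.04): print(a.round(2),"tip",proj(c,cw(p0,[[-.078,-.09+.187*np.cos(a),.057+.187*np.sin(a)]]))[0].round(1))
print("pivot",proj(c,cw(p0,[-.078,-.09,.057])))
cv2.imwrite("pics/w4.png",im[:,:,::-1])
```

```text
{'t': 9.55, 'q': [0.449, 0.338, -0.143, 0.001, -1.089, -0.547], 'ee_pos': [0.575, 0.1, 0.201], 'ee_rot': [-0.672, 0.741, -0.0, 0.0], 'wrist_force': [0.228, 0.087, -0.178], 'gripper_width': 0.351}
cam [-0.079  0.054  0.343]
-0.12 tip [322.7  47.1]
-0.08 tip [322.7  44.9]
-0.04 tip [322.7  43. ]
0.0 tip [322.8  41.4]
0.04 tip [322.8  40.1]
0.08 tip [322.8  39.1]
pivot [[322.39334854 238.92133619]]
```

View pics/w4.png

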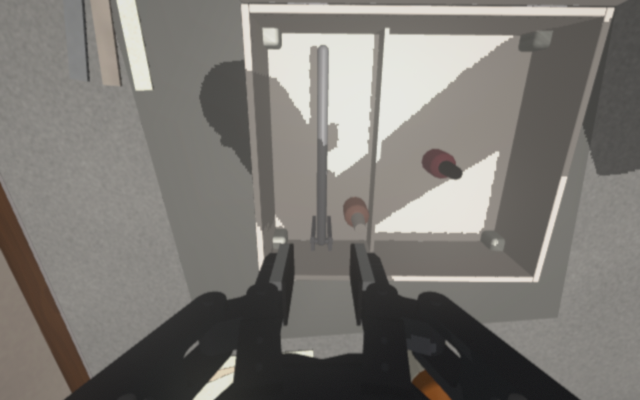

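The tip is at (322,45), which puts the rod at about -0.08. The channel bottle at (355,212) is well clear of a grip 150 mm out from the pivot.

```bash
cat >> h.py <<'E'
Rr=np.c_[C[:,1],C[:,0],[0,0,-1]]; a0=-.08
def rod(a,r=.15,grip=.019):
    R=C@Ro.from_euler('x',a-a0).as_matrix()@C.T@Rr
    return cw(p0,[-.078,-.09+r*np.cos(a),.057+r*np.sin(a)])+grip*R[:,2],R
E
python3 - <<'E'
from h import *
P,R=rod(a0); q=P.copy(); q[2]=.14
rows([(q,Rr,5,-.3),(P,Rr,5,-.3)])
E
```

```text
[[-0.3,0.44,-0.015,0.28,0.014,-0.005,0.001],[-0.3,0.44,-0.015,0.279,0.014,-0.005,0.001],[-0.3,0.44,-0.015,0.279,0.014,-0.004,0.002],[-0.3,0.44,-0.015,0.279,0.015,-0.005,0.001],[-0.3,0.44,-0.014,0.279,0.014,-0.004,0.002]]
[[-0.3,0.0,0.0,0.57,0.0,0.0,0.0],[-0.3,0.0,0.0,0.57,0.0,0.0,0.0],[-0.3,0.0,0.0,0.57,0.0,0.0,0.0],[-0.3,0.0,0.0,0.57,0.0,0.0,0.0],[-0.3,0.0,0.0,0.57,0.0,0.0,0.0]]
max 0.57 0.015 end [0.5668 0.0121 0.026 ]
```

The wrist camera overhangs 84 mm towards the hinge side and could touch the lid. So I'll grip at r=0.13 with the tool pre-tilted 0.25 away from the lid.

```bash
cat >> h.py <<'E'
def rod(a,r=.13,grip=.019,back=0):
    R=C@Ro.from_euler('x',.25+.75*(a-a0)).as_matrix()@C.T@Rr
    return cw(p0,[-.078,-.09+r*np.cos(a),.057+r*np.sin(a)])+(grip-back)*R[:,2],R
E
python3 - <<'E'
from h import *
Q,R=rod(a0,back=.10);P,_=rod(a0)
rows([(Q,R,5,-.3),(P,R,5,-.3)])
E
```

```text
[[-0.3,0.24,-0.016,0.354,0.014,0.473,0.003],[-0.3,0.222,-0.016,0.365,0.014,0.473,0.003],[-0.3,0.203,-0.015,0.375,0.014,0.473,0.003],[-0.3,0.184,-0.015,0.385,0.014,0.472,0.003],[-0.3,0.166,-0.014,0.394,0.014,0.473,0.004]]
[[-0.3,0.0,0.0,0.5,0.0,0.0,0.0],[-0.3,0.0,0.0,0.5,0.0,0.0,0.0],[-0.3,0.0,0.0,0.5,0.0,0.0,0.0],[-0.3,0.0,0.0,0.5,0.0,0.0,0.0],[-0.3,0.0,0.0,0.5,0.0,0.0,0.0]]
max 0.5 0.473 end [0.5683 0.0272 0.0282]
```

Call:
send_rows:
  commands:
    - [-0.3,0.24,-0.015,0.355,0,0.475,0]
    - [-0.3,0.22,-0.015,0.365,0,0.475,0]
    - [-0.3,0.2,-0.015,0.375,0,0.475,0]
    - [-0.3,0.185,-0.015,0.385,0,0.475,0]
    - [-0.3,0.165,-0.015,0.395,0,0.475,0]

```text
t: 10.1
ee_pos: [0.5742, 0.0518, 0.1311]
ee_rot: [-0.666, 0.735, -0.084, -0.092]
wrist_force: [-0.5, 0.6, 0.3]
gripper_width: 0.354
```

Call:
send_rows:
  commands:
    - [-0.3,0,0,0.5,0,0,0]
    - [-0.3,0,0,0.5,0,0,0]
    - [-0.3,0,0,0.5,0,0,0]
    - [-0.3,0,0,0,0,0,0]

```text
t: 10.5
ee_pos: [0.5706, 0.0362, 0.0706]
ee_rot: [-0.666, 0.735, -0.083, -0.094]
wrist_force: [-0.3, -0.3, 0.6]
gripper_width: 0.351
```

Run:
```python
from h import *
st()
P,R=rod(a0); rows([(P,R,3,-.3)])
c=eyes.read_camera("wrist"); im=c["frame"].copy()
cv2.imwrite("pics/w5.png",im[:,:,::-1])
for a in np.arange(-.12,.11,.04): print(a.round(2),"tip",proj(c,cw(p0,[[-.078,-.09+.187*np.cos(a),.057+.187*np.sin(a)]]))[0].round(1))
```

```text
{'t': 10.5, 'q': [0.45, 0.495, -0.393, 0.286, -0.84, -0.757], 'ee_pos': [0.571, 0.036, 0.071], 'ee_rot': [-0.666, 0.735, -0.083, -0.094], 'wrist_force': [-0.334, -0.319, 0.571], 'gripper_width': 0.351}
[[-0.3,-0.014,0.01,0.361,0.014,-0.004,0.001],[-0.3,-0.014,0.011,0.362,0.014,-0.005,0.001],[-0.3,-0.014,0.012,0.361,0.014,-0.004,0.0]]
max 0.362 0.014 end [0.5683 0.0273 0.0282]
-0.12 tip [325.  148.7]
-0.08 tip [325.2 146.5]
-0.04 tip [325.4 144.5]
0.0 tip [325.7 143. ]
0.04 tip [326.  141.8]
0.08 tip [326.3 141.1]
```

View pics/w5.png

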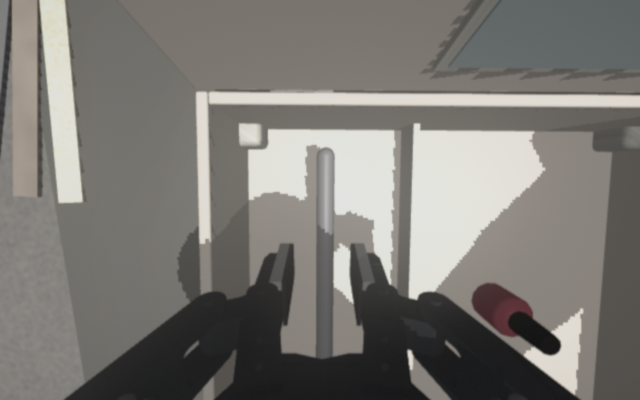

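The tip is at (325,148), so the rod is near -0.09, and it sits centred between the fingers. I'll descend and grip.

Call:
send_rows:
  commands:
    - [-0.3,-0.015,0.01,0.37,0,0,0]
    - [-0.3,-0.015,0.01,0.37,0,0,0]
    - [-0.3,-0.015,0.01,0.37,0,0,0]
    - [-0.3,0,0,0,0,0,0]

```text
t: 10.95
ee_pos: [0.5697, 0.0283, 0.0285]
ee_rot: [-0.666, 0.735, -0.083, -0.093]
wrist_force: [-0.2, -0.0, -0.2]
gripper_width: 0.349
```

Call:
send_rows:
  commands:
    - [-1,0,0,0,0,0,0]
    - [-1,0,0,0,0,0,0]
    - [-1,0,0,0,0,0,0]
    - [-1,0,0,0,0,0,0]
  squeeze: 25

```text
t: 11.35
ee_pos: [0.5684, 0.0293, 0.0289]
ee_rot: [-0.666, 0.736, -0.083, -0.093]
wrist_force: [-6.6, 4.6, -0.4]
gripper_width: 0.107
```

Run:
```python
from h import *
st()
P0=rod(a0)[0]; d=np.array(manip.sense()["ee_pos"])-P0; print(d)
rows([(rod(a)[0]+d,rod(a)[1],1,-1) for a in np.linspace(a0,.9,21)[1:]])
```

```text
{'t': 11.35, 'q': [0.438, 0.545, -0.449, 0.32, -0.734, -0.793], 'ee_pos': [0.568, 0.029, 0.029], 'ee_rot': [-0.666, 0.736, -0.083, -0.093], 'wrist_force': [-6.645, 4.596, -0.38], 'gripper_width': 0.107}
[0.00011547 0.00200012 0.00073347]
[[-1,0.065,0.0,-0.152,0.02,0.364,-0.013],[-1,0.064,0.0,-0.153,0.0,0.351,0.0],[-1,0.061,0.0,-0.153,0.0,0.35,0.0],[-1,0.06,0.0,-0.154,0.0,0.351,0.0],[-1,0.058,0.0,-0.155,0.0,0.351,0.0]]
[[-1,0.056,0.0,-0.154,0.0,0.351,0.0],[-1,0.054,0.0,-0.156,0.0,0.351,0.0],[-1,0.052,0.0,-0.155,0.0,0.351,0.0],[-1,0.05,0.0,-0.157,0.0,0.351,0.0],[-1,0.049,0.0,-0.156,0.0,0.351,0.0]]
[[-1,0.046,0.0,-0.157,0.0,0.351,0.0],[-1,0.045,0.0,-0.157,0.0,0.351,0.0],[-1,0.042,0.0,-0.158,0.0,0.351,0.0],[-1,0.041,0.0,-0.158,0.0,0.351,0.0],[-1,0.038,0.0,-0.158,0.0,0.351,0.0]]
[[-1,0.037,0.0,-0.158,0.0,0.351,0.0],[-1,0.035,0.0,-0.159,0.0,0.351,0.0],[-1,0.033,0.0,-0.158,0.0,0.351,0.0],[-1,0.031,0.0,-0.159,0.0,0.35,0.0],[-1,0.029,0.0,-0.16,0.0,0.351,0.0]]
max 0.16 0.364 end [0.5721 0.0667 0.1491]
```

Call:
send_rows:
  commands:
    - [-1,0.065,0,-0.15,0,0.35,0]
    - [-1,0.065,0,-0.155,0,0.35,0]
    - [-1,0.06,0,-0.155,0,0.35,0]
    - [-1,0.06,0,-0.155,0,0.35,0]
    - [-1,0.06,0,-0.155,0,0.35,0]

```text
t: 11.85
ee_pos: [0.5682, 0.0278, 0.0615]
ee_rot: [-0.655, 0.724, -0.143, -0.159]
wrist_force: [-6.3, 6.6, -5.9]
gripper_width: 0.108
```

Call:
send_rows:
  commands:
    - [-1,0.055,0,-0.155,0,0.35,0]
    - [-1,0.055,0,-0.155,0,0.35,0]
    - [-1,0.05,0,-0.155,0,0.35,0]
    - [-1,0.05,0,-0.155,0,0.35,0]
    - [-1,0.05,0,-0.155,0,0.35,0]

```text
t: 12.35
ee_pos: [0.5689, 0.0335, 0.0934]
ee_rot: [-0.64, 0.707, -0.203, -0.225]
wrist_force: [-5.4, 5.0, -4.7]
gripper_width: 0.104
```

```bash
cat >> h.py <<'E'
def rodang():
    s=manip.sense(); R=Ro.from_quat(s["ee_rot"]).as_matrix(); g=np.array(s["ee_pos"])-.019*R[:,2]-[p0[0],p0[1],0]
    v=C.T@g-[-.078,-.09,.057]; print("rod v",v.round(4),"r",np.hypot(v[1],v[2]).round(4),"a",np.arctan2(v[2],v[1]).round(4))
E
python3 - <<'E'
from h import *
st(); rodang()
E
```

```text
{'t': 12.35, 'q': [0.557, 0.561, -0.414, 0.546, -1.073, -1.039], 'ee_pos': [0.569, 0.034, 0.093], 'ee_rot': [-0.64, 0.707, -0.203, -0.225], 'wrist_force': [-5.372, 5.039, -4.71], 'gripper_width': 0.104}
rod v [-0.      0.117   0.0519] r 0.128 a 0.4175
```

Tracking well; I'll continue the arc.

Call:
send_rows:
  commands:
    - [-1,0.045,0,-0.155,0,0.35,0]
    - [-1,0.045,0,-0.155,0,0.35,0]
    - [-1,0.04,0,-0.16,0,0.35,0]
    - [-1,0.04,0,-0.16,0,0.35,0]
    - [-1,0.04,0,-0.16,0,0.35,0]

```text
t: 12.85
ee_pos: [0.5703, 0.0468, 0.1229]
ee_rot: [-0.618, 0.683, -0.26, -0.289]
wrist_force: [-4.6, 3.5, -5.9]
gripper_width: 0.104
```

Call:
send_rows:
  commands:
    - [-1,0.035,0,-0.16,0,0.35,0]
    - [-1,0.035,0,-0.16,0,0.35,0]
    - [-1,0.035,0,-0.16,0,0.35,0]
    - [-1,0.03,0,-0.16,0,0.35,0]
    - [-1,0,0,0,0,0,0]

```text
t: 13.35
ee_pos: [0.572, 0.0626, 0.1439]
ee_rot: [-0.598, 0.66, -0.305, -0.338]
wrist_force: [-5.7, 1.1, -3.8]
gripper_width: 0.109
```

Run:
```python
from h import *
st(); rodang()
c=eyes.read_camera("wrist"); im=c["frame"].copy()
cv2.imwrite("pics/w6.png",im[:,:,::-1])
for a in np.arange(.8,1.01,.04): print(a.round(2),"tip",proj(c,cw(p0,[[-.078,-.09+.187*np.cos(a),.057+.187*np.sin(a)]]))[0].round(1))
```

```text
{'t': 13.35, 'q': [0.663, 0.645, -0.325, 0.635, -1.406, -1.142], 'ee_pos': [0.572, 0.063, 0.144], 'ee_rot': [-0.598, 0.66, -0.305, -0.338], 'wrist_force': [-5.683, 1.052, -3.834], 'gripper_width': 0.109}
rod v [-0.0002  0.0833  0.098 ] r 0.1287 a 0.8663
0.8 tip [324.3 151.8]
0.84 tip [324.5 152.7]
0.88 tip [324.8 154.4]
0.92 tip [325. 157.]
0.96 tip [325.3 160.8]
1.0 tip [325.6 166. ]
```

Call:
send_rows:
  commands:
    - [-1,0.015,0,-0.11,0,0.25,0]
    - [-1,0,0,0,0,0,0]
    - [-1,0,0,0,0,0,0]

```text
t: 13.7
ee_pos: [0.5723, 0.0654, 0.1469]
ee_rot: [-0.593, 0.656, -0.313, -0.347]
wrist_force: [-5.2, 2.6, -4.6]
gripper_width: 0.107
```

Run:
```python
from h import *
st(); rodang()
s=manip.sense();p=np.array(s["ee_pos"]);R=Ro.from_quat(s["ee_rot"]).as_matrix()
rows([(p-.10*R[:,2],R,5,-.3),(cw(p0,[-.078,-.09,.36]),rod(a0)[1],10,-.3)])
```

```text
{'t': 13.7, 'q': [0.67, 0.654, -0.317, 0.641, -1.43, -1.148], 'ee_pos': [0.572, 0.065, 0.147], 'ee_rot': [-0.593, 0.656, -0.313, -0.347], 'wrist_force': [-5.16, 2.649, -4.595], 'gripper_width': 0.107}
rod v [-0.0003  0.0803  0.1006] r 0.1287 a 0.8974
[[-0.3,0.0,0.0,-0.5,0.0,0.0,0.0],[-0.3,0.0,0.0,-0.5,0.0,0.0,0.0],[-0.3,0.0,0.0,-0.5,0.0,0.0,0.0],[-0.3,0.0,0.0,-0.5,0.0,0.0,0.0],[-0.3,0.0,0.0,-0.5,0.0,0.0,0.0]]
[[-0.3,0.305,0.002,-0.249,0.002,-0.689,0.0],[-0.3,0.286,0.002,-0.27,0.002,-0.689,-0.001],[-0.3,0.266,0.002,-0.29,0.002,-0.689,-0.001],[-0.3,0.244,0.002,-0.308,0.002,-0.689,0.0],[-0.3,0.221,0.002,-0.325,0.003,-0.689,-0.001]]
[[-0.3,0.197,0.002,-0.34,0.002,-0.689,0.0],[-0.3,0.172,0.001,-0.353,0.003,-0.689,-0.001],[-0.3,0.147,0.001,-0.365,0.002,-0.689,0.0],[-0.3,0.12,0.002,-0.374,0.003,-0.689,-0.001],[-0.3,0.092,0.001,-0.383,0.002,-0.689,0.0]]
max 0.5 0.689 end [0.5815 0.1609 0.36  ]
```

Call:
send_rows:
  commands:
    - [-0.3,0,0,0,0,0,0]
    - [-0.3,0,0,0,0,0,0]
    - [-0.3,0,0,0,0,0,0]
    - [-0.3,0,0,-0.3,0,0,0]
    - [-0.3,0,0,-0.5,0,0,0]

```text
t: 14.2
ee_pos: [0.5758, 0.0911, 0.1657]
ee_rot: [-0.593, 0.656, -0.313, -0.347]
wrist_force: [1.2, 0.2, -0.5]
gripper_width: 0.353
```

Call:
send_rows:
  commands:
    - [-0.3,0,0,-0.5,0,0,0]
    - [-0.3,0,0,-0.5,0,0,0]
    - [-0.3,0,0,-0.5,0,0,0]
    - [-0.3,0,0,-0.2,0,0,0]

```text
t: 14.6
ee_pos: [0.5825, 0.1494, 0.2051]
ee_rot: [-0.594, 0.656, -0.314, -0.344]
wrist_force: [-0.0, -0.2, -0.1]
gripper_width: 0.349
```

Call:
send_rows:
  commands:
    - [-0.3,0.305,0,-0.25,0,-0.69,0]
    - [-0.3,0.285,0,-0.27,0,-0.69,0]
    - [-0.3,0.265,0,-0.29,0,-0.69,0]
    - [-0.3,0.245,0,-0.31,0,-0.69,0]
    - [-0.3,0.22,0,-0.325,0,-0.69,0]

```text
t: 15.1
ee_pos: [0.5821, 0.1539, 0.2828]
ee_rot: [-0.641, 0.707, -0.201, -0.222]
wrist_force: [-0.2, -0.2, -0.2]
gripper_width: 0.35
```

Call:
send_rows:
  commands:
    - [-0.3,0.195,0,-0.34,0,-0.69,0]
    - [-0.3,0.17,0,-0.355,0,-0.69,0]
    - [-0.3,0.145,0,-0.365,0,-0.69,0]
    - [-0.3,0.12,0,-0.375,0,-0.69,0]
    - [-0.3,0.09,0,-0.385,0,-0.69,0]

```text
t: 15.6
ee_pos: [0.5826, 0.1608, 0.3613]
ee_rot: [-0.666, 0.736, -0.082, -0.091]
wrist_force: [0.7, 0.1, -0.4]
gripper_width: 0.35
```

Run:
```python
from h import *
st()
A=[]
for n in("wrist","top","side"):
    c=eyes.read_camera(n); A.append(c["frame"][:,:,::-1])
    for a in np.arange(.82,1.0,.04): print(n,a.round(2),"tip",proj(c,cw(p0,[[-.078,-.09+.187*np.cos(a),.057+.187*np.sin(a)]]))[0].round(1))
    cv2.imwrite(f"pics/{n}7.png",A[-1])
im=np.zeros((600,800,3),np.uint8)
cv2.imwrite("pics/m7.png",np.vstack([cv2.resize(A[0],(640,400))[:300],cv2.resize(A[1][130:280,230:440],(640,457),interpolation=cv2.INTER_CUBIC)[:290]]))
```

```text
{'t': 15.6, 'q': [0.626, 0.35, 0.183, 0.183, -1.569, -0.741], 'ee_pos': [0.583, 0.161, 0.361], 'ee_rot': [-0.666, 0.736, -0.082, -0.091], 'wrist_force': [0.68, 0.09, -0.376], 'gripper_width': 0.35}
wrist 0.82 tip [323.2  94.2]
wrist 0.86 tip [323.3  98.5]
wrist 0.9 tip [323.3 103.1]
wrist 0.94 tip [323.3 108. ]
wrist 0.98 tip [323.4 113.4]
top 0.82 tip [329.  180.6]
top 0.86 tip [326.3 179.9]
top 0.9 tip [323.5 179.2]
top 0.94 tip [320.6 178.5]
top 0.98 tip [317.5 177.8]
side 0.82 tip [338.3 165.8]
side 0.86 tip [336.9 162.2]
side 0.9 tip [335.3 158.6]
side 0.94 tip [333.7 155.1]
side 0.98 tip [332.1 151.6]
```

View pics/m7.png

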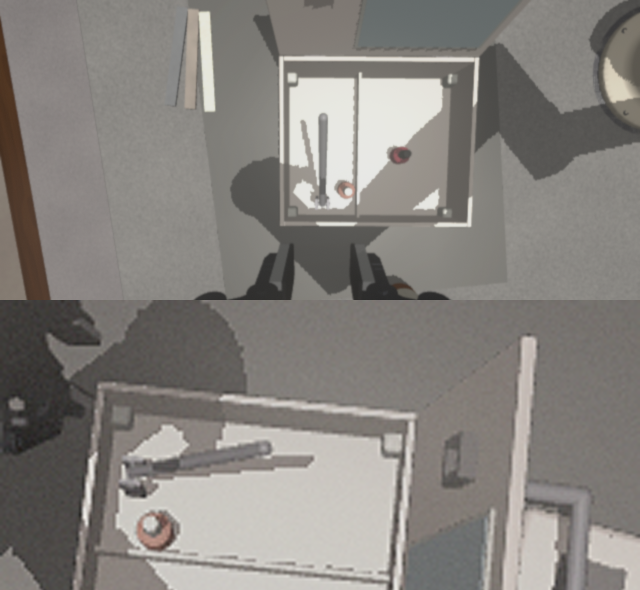

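The tip is at (323,114) in the wrist view and about (319,178) in the top view. Both suggest about 0.96–0.98, while kinematics said 0.90. I'll check with enlarged crops and overlays, including the side view.

Run:
```python
from h import *
cs={n:eyes.read_camera(n) for n in("wrist","top","side")}
def tip(a): return [-.078,-.09+.187*np.cos(a),.057+.187*np.sin(a)]
def panel(n,x,y):
    c=cs[n]; s=5; im=cv2.resize(c["frame"][y:y+60,x:x+80,::-1],(400,300),interpolation=cv2.INTER_CUBIC)
    def m(P,col):
        u=proj(c,cw(p0,[P]))[0]; q=tuple(int(v) for v in ((u-[x,y]+.5)*s)); cv2.drawMarker(im,q,col,cv2.MARKER_CROSS,9,1)
    for a,col in((.82,(255,0,0)),(.9,(0,200,0)),(.98,(0,0,255))): m(tip(a),col)
    m([-.078,-.09,.057],(255,0,255))
    for sx in(-.14,-.134):
        for sy in(-.12,-.114): m([sx,sy,.085],(255,128,0))
    return im
cv2.imwrite("pics/m8.png",np.vstack([np.hstack([panel("wrist",283,80),panel("top",290,150)]),np.hstack([panel("side",295,130),panel("wrist",265,175)])]))
```

```text
(no output)
```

View pics/m8.png

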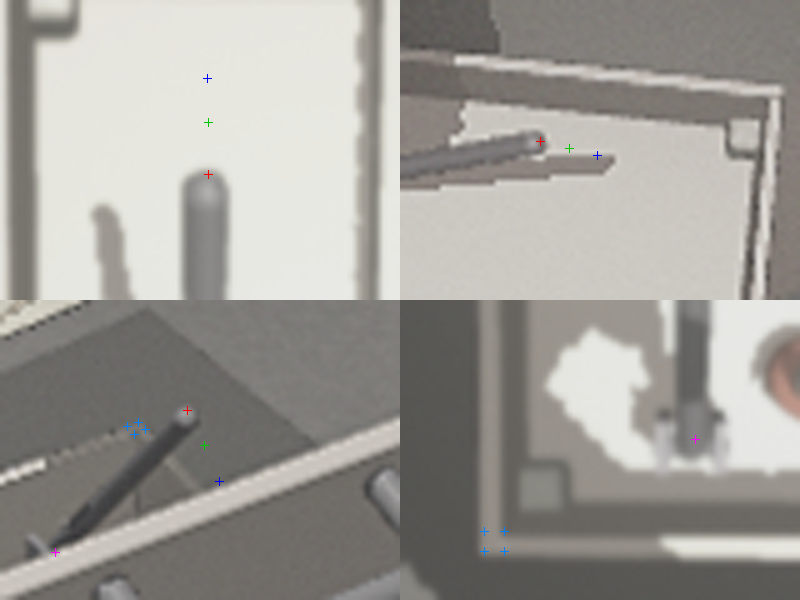

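The red crosses (0.98) sit on the tip in all three views, and the rim and pivot overlays match too, so the rod is really at about 0.98. I'll regrip, lower it by 0.08, and check the tip row numerically from the same viewpoint.

Run:
```python
from h import *
P,R=rod(.98);Q,_=rod(.98,back=.09)
s=rows([(Q,R,9,-.3),(P,R,6,-.3)])
print("arc"); L=np.linspace(.98,.9,5)[1:]
e=rows([(rod(a)[0],rod(a)[1],1,-1) for a in L],s)
```

```text
[[-0.3,-0.079,0.001,0.432,0.003,0.842,0.002],[-0.3,-0.117,0.001,0.423,0.003,0.842,0.002],[-0.3,-0.154,0.001,0.411,0.003,0.842,0.002],[-0.3,-0.189,0.001,0.396,0.003,0.842,0.002],[-0.3,-0.224,0.002,0.378,0.003,0.842,0.002]]
[[-0.3,-0.256,0.002,0.357,0.003,0.842,0.002],[-0.3,-0.287,0.002,0.333,0.003,0.841,0.001],[-0.3,-0.314,0.002,0.307,0.003,0.842,0.002],[-0.3,-0.341,0.002,0.278,0.003,0.841,0.001],[-0.3,0.0,0.0,0.375,0.0,0.0,0.0]]
[[-0.3,0.0,0.0,0.375,0.0,0.0,0.0],[-0.3,0.0,0.0,0.375,0.0,0.0,0.0],[-0.3,0.0,0.0,0.375,0.0,0.0,0.0],[-0.3,0.0,0.0,0.375,0.0,0.0,0.0],[-0.3,0.0,0.0,0.375,0.0,0.0,0.0]]
max 0.432 0.842 end [0.5727 0.0725 0.1554]
arc
[[-1,-0.012,0.0,0.065,0.0,-0.143,0.0],[-1,-0.012,0.0,0.064,0.0,-0.143,0.0],[-1,-0.013,0.0,0.065,0.0,-0.144,0.0],[-1,-0.013,0.0,0.065,0.0,-0.143,0.0]]
max 0.065 0.144 end [0.572  0.0647 0.1483]
```

Call:
send_rows:
  commands:
    - [-0.3,-0.08,0,0.43,0,0.84,0]
    - [-0.3,-0.115,0,0.425,0,0.84,0]
    - [-0.3,-0.155,0,0.41,0,0.84,0]
    - [-0.3,-0.19,0,0.395,0,0.84,0]
    - [-0.3,-0.225,0,0.38,0,0.84,0]

```text
t: 16.4
ee_pos: [0.5819, 0.1555, 0.2704]
ee_rot: [-0.632, 0.696, -0.228, -0.253]
wrist_force: [0.8, -0.0, -1.3]
gripper_width: 0.348
```

Call:
send_rows:
  commands:
    - [-0.3,-0.255,0,0.355,0,0.84,0]
    - [-0.3,-0.285,0,0.335,0,0.84,0]
    - [-0.3,-0.315,0,0.305,0,0.84,0]
    - [-0.3,-0.34,0,0.28,0,0.84,0]
    - [-0.3,0,0,0.375,0,0,0]

```text
t: 16.9
ee_pos: [0.5793, 0.1386, 0.1887]
ee_rot: [-0.583, 0.639, -0.335, -0.374]
wrist_force: [-0.3, -1.2, -0.3]
gripper_width: 0.353
```

Call:
send_rows:
  commands:
    - [-0.3,0,0,0.375,0,0,0]
    - [-0.3,0,0,0.375,0,0,0]
    - [-0.3,0,0,0.375,0,0,0]
    - [-0.3,0,0,0.375,0,0,0]
    - [-0.3,0,0,0.375,0,0,0]

```text
t: 17.4
ee_pos: [0.5737, 0.0725, 0.1556]
ee_rot: [-0.583, 0.642, -0.334, -0.369]
wrist_force: [-0.2, -0.8, -0.9]
gripper_width: 0.351
```

Call:
send_rows:
  commands:
    - [-0.3,0,0,0,0,0,0]
    - [-1,0,0,0,0,0,0]
    - [-1,0,0,0,0,0,0]
    - [-1,0,0,0,0,0,0]
    - [-1,0,0,0,0,0,0]

```text
t: 17.9
ee_pos: [0.573, 0.0731, 0.157]
ee_rot: [-0.582, 0.643, -0.333, -0.369]
wrist_force: [-5.7, 0.7, -0.5]
gripper_width: 0.106
```

```bash
cat >> h.py <<'E'
def tiprow(save=None):
    "wrist view: predicted rows vs grey profile along the rod's column"
    c=eyes.read_camera("wrist"); g=cv2.cvtColor(c["frame"],cv2.COLOR_RGB2GRAY)
    A=np.arange(.7,1.2,.01); U=np.array([proj(c,cw(p0,[[-.078,-.09+.187*np.cos(a),.057+.187*np.sin(a)]]))[0] for a in A])
    best=[]
    for a,u in zip(A,U): best.append((round(float(a),2),int(g[int(round(u[1])),int(round(u[0]))]),round(float(u[1]),1)))
    print(best[::2])
E
python3 - <<'E'
from h import *
st(); rodang()
E
```

```text
{'t': 17.9, 'q': [0.688, 0.676, -0.296, 0.655, -1.498, -1.16], 'ee_pos': [0.573, 0.073, 0.157], 'ee_rot': [-0.582, 0.643, -0.333, -0.369], 'wrist_force': [-5.711, 0.675, -0.467], 'gripper_width': 0.106}
rod v [-0.0003  0.0718  0.1096] r 0.131 a 0.9907
```

Call:
send_rows:
  commands:
    - [-1,-0.013,0,0.07,0,-0.145,0]
    - [-1,-0.013,0,0.07,0,-0.145,0]
    - [-1,-0.013,0,0.07,0,-0.145,0]
    - [-1,-0.013,0,0.07,0,-0.145,0]
    - [-1,0,0,0,0,0,0]

```text
t: 18.4
ee_pos: [0.5722, 0.0649, 0.1494]
ee_rot: [-0.592, 0.655, -0.315, -0.349]
wrist_force: [-6.9, 0.8, -0.4]
gripper_width: 0.106
```

Run:
```python
from h import *
st(); rodang(); tiprow()
```

```text
{'t': 18.4, 'q': [0.671, 0.653, -0.317, 0.643, -1.438, -1.149], 'ee_pos': [0.572, 0.065, 0.149], 'ee_rot': [-0.592, 0.655, -0.315, -0.349], 'wrist_force': [-6.882, 0.831, -0.425], 'gripper_width': 0.106}
rod v [-0.0003  0.0807  0.103 ] r 0.1308 a 0.9066
[(0.7, 152, 157.1), (0.72, 152, 156.6), (0.74, 152, 156.2), (0.76, 152, 156.0), (0.78, 152, 155.8), (0.8, 152, 155.9), (0.82, 152, 156.0), (0.84, 152, 156.4), (0.86, 152, 156.9), (0.88, 152, 157.6), (0.9, 152, 158.6), (0.92, 152, 159.7), (0.94, 150, 161.1), (0.96, 137, 162.8), (0.98, 145, 164.8), (1.0, 153, 167.1), (1.02, 162, 169.8), (1.04, 152, 172.8), (1.06, 141, 176.3), (1.08, 140, 180.2), (1.1, 141, 184.6), (1.12, 140, 189.5), (1.14, 140, 195.1), (1.16, 138, 201.3), (1.18, 137, 208.3)]
```

Call:
send_rows:
  commands:
    - [-0.3,0,0,0,0,0,0]
    - [-0.3,0,0,0,0,0,0]
    - [-0.3,0,0,0,0,0,0]
    - [-0.3,0,0,-0.3,0,0,0]
    - [-0.3,0,0,-0.5,0,0,0]

```text
t: 18.95
ee_pos: [0.5758, 0.091, 0.1675]
ee_rot: [-0.592, 0.654, -0.316, -0.35]
wrist_force: [0.7, -0.5, 0.9]
gripper_width: 0.352
```

Call:
send_rows:
  commands:
    - [-0.3,0,0,-0.5,0,0,0]
    - [-0.3,0,0,-0.5,0,0,0]
    - [-0.3,0,0,-0.5,0,0,0]
    - [-0.3,0,0,-0.2,0,0,0]

```text
t: 19.35
ee_pos: [0.5825, 0.1497, 0.2065]
ee_rot: [-0.593, 0.654, -0.316, -0.347]
wrist_force: [0.0, -0.4, -0.2]
gripper_width: 0.346
```

Call:
send_rows:
  commands:
    - [-0.3,0.305,0,-0.25,0,-0.69,0]
    - [-0.3,0.285,0,-0.27,0,-0.69,0]
    - [-0.3,0.265,0,-0.29,0,-0.69,0]
    - [-0.3,0.245,0,-0.31,0,-0.69,0]
    - [-0.3,0.22,0,-0.325,0,-0.69,0]

```text
t: 19.85
ee_pos: [0.5821, 0.1549, 0.2842]
ee_rot: [-0.64, 0.706, -0.203, -0.225]
wrist_force: [0.1, 1.0, 0.4]
gripper_width: 0.349
```

Call:
send_rows:
  commands:
    - [-0.3,0.195,0,-0.34,0,-0.69,0]
    - [-0.3,0.17,0,-0.355,0,-0.69,0]
    - [-0.3,0.145,0,-0.365,0,-0.69,0]
    - [-0.3,0.12,0,-0.375,0,-0.69,0]
    - [-0.3,0.09,0,-0.385,0,-0.69,0]

```text
t: 20.35
ee_pos: [0.5828, 0.1624, 0.3626]
ee_rot: [-0.666, 0.735, -0.085, -0.094]
wrist_force: [-0.3, -0.2, -0.0]
gripper_width: 0.349
```

Run:
```python
from h import *
st()
c=eyes.read_camera("wrist"); g=cv2.cvtColor(c["frame"],cv2.COLOR_RGB2GRAY)
print(g[85:125:1,323].tolist())
g7=cv2.cvtColor(cv2.imread("pics/wrist7.png"),cv2.COLOR_BGR2GRAY); print("before",g7[85:125,323].tolist())
for a in(.82,.86,.9,.94,.98): print(a,proj(c,cw(p0,[[-.078,-.09+.187*np.cos(a),.057+.187*np.sin(a)]]))[0].round(1))
c=eyes.read_camera("top"); g=cv2.cvtColor(c["frame"],cv2.COLOR_RGB2GRAY); print("top rows 176-181, cols 312-332"); print(g[175:182,310:334])
```

```text
{'t': 20.35, 'q': [0.631, 0.353, 0.188, 0.188, -1.577, -0.745], 'ee_pos': [0.583, 0.162, 0.363], 'ee_rot': [-0.666, 0.735, -0.085, -0.094], 'wrist_force': [-0.277, -0.169, -0.025], 'gripper_width': 0.349}
[229, 229, 229, 229, 229, 229, 230, 230, 230, 230, 230, 230, 230, 230, 230, 230, 227, 211, 170, 155, 162, 171, 173, 165, 155, 146, 141, 140, 141, 141, 140, 141, 142, 142, 141, 142, 142, 142, 142, 142]
before [229, 229, 229, 229, 230, 230, 230, 230, 230, 230, 230, 230, 230, 230, 230, 230, 230, 230, 230, 230, 230, 231, 231, 231, 231, 230, 228, 212, 169, 154, 161, 169, 175, 172, 160, 149, 141, 138, 138, 137]
0.82 [323.2  94.6]
0.86 [323.3  98.8]
0.9 [323.3 103.3]
0.94 [323.3 108.2]
0.98 [323.4 113.5]
top rows 176-181, cols 312-332
[[196 197 197 195 196 198 194 197 196 198 196 199 196 196 195 195 194 197
  196 196 197 196 195 197]
 [197 197 198 198 198 199 197 198 198 198 199 201 198 199 199 198 198 195
  197 197 196 195 197 197]
 [198 198 200 199 200 201 202 201 201 202 203 175 177 175 201 199 198 196
  195 196 197 197 198 196]
 [203 203 204 206 178 148 157 161 143 129 127 119 134 130 158 199 199 197
  196 197 197 196 196 198]
 [163 138 126 125 123 117 121 122 120 122 124 134 143 140 126 176 200 198
  199 200 198 199 198 198]
 [123 119 122 123 123 126 128 127 127 131 127 141 154 142 122 172 201 203
  202 203 202 202 203 202]
 [129 133 129 126 131 126 129 125 126 126 125 119 137 129 131 208 145 142
  144 144 144 144 141 142]]
```

The tip edge moved from row 112.3 to 102.3, which puts the rod at about 0.90 after allowing for the nose outline. The top view agrees: edge near col 324.8, about 0.895. Next is back over to the handle.

Run:
```python
from h import *
H=handle(1.748); print(H)
s=rows([(cw(p0,[-.05,-.02,.39]),rod(a0)[1],3,-.4),(H+[0,0,.11],Rh,17,-.4),(H,Rh,5,-.4)])
```

```text
[ 0.47443936 -0.12886513  0.27866272]
[[-0.4,0.621,0.25,-0.046,-0.019,-0.006,-0.013],[-0.4,0.621,0.25,-0.046,-0.019,-0.007,-0.013],[-0.4,0.621,0.252,-0.046,-0.02,-0.006,-0.012],[-0.4,0.326,0.074,0.085,0.11,-0.11,-0.877],[-0.4,0.318,0.104,0.08,0.11,-0.11,-0.877]]
[[-0.4,0.308,0.134,0.075,0.11,-0.11,-0.877],[-0.4,0.296,0.162,0.07,0.11,-0.11,-0.877],[-0.4,0.28,0.19,0.065,0.11,-0.11,-0.877],[-0.4,0.262,0.215,0.06,0.11,-0.11,-0.878],[-0.4,0.242,0.239,0.054,0.11,-0.11,-0.877]]
[[-0.4,0.22,0.261,0.048,0.11,-0.11,-0.878],[-0.4,0.195,0.281,0.043,0.111,-0.11,-0.877],[-0.4,0.169,0.298,0.038,0.111,-0.11,-0.878],[-0.4,0.142,0.312,0.032,0.11,-0.11,-0.877],[-0.4,0.113,0.324,0.027,0.111,-0.11,-0.878]]
[[-0.4,0.083,0.334,0.022,0.11,-0.111,-0.877],[-0.4,0.052,0.34,0.017,0.111,-0.11,-0.878],[-0.4,0.021,0.344,0.013,0.11,-0.111,-0.877],[-0.4,-0.011,0.344,0.009,0.111,-0.11,-0.878],[-0.4,-0.043,0.342,0.006,0.11,-0.111,-0.877]]
[[-0.4,0.0,0.0,0.55,0.0,0.0,0.0],[-0.4,0.0,0.0,0.55,0.0,0.0,0.0],[-0.4,0.0,0.0,0.55,0.0,0.0,0.0],[-0.4,0.0,0.0,0.55,0.0,0.0,0.0],[-0.4,0.0,0.0,0.55,0.0,0.0,0.0]]
max 0.621 0.878 end [ 0.4744 -0.1289  0.2786]
```

Call:
send_rows:
  commands:
    - [-0.4,0.62,0.25,-0.045,0,0,0]
    - [-0.4,0.62,0.25,-0.045,0,0,0]
    - [-0.4,0.62,0.25,-0.045,0,0,0]
    - [-0.4,0.325,0.075,0.085,0.11,-0.11,-0.88]
    - [-0.4,0.32,0.105,0.08,0.11,-0.11,-0.88]

```text
t: 20.95
ee_pos: [0.5369, 0.0683, 0.3847]
ee_rot: [0.734, -0.669, 0.077, 0.088]
wrist_force: [0.2, 0.3, -1.1]
gripper_width: 0.298
```

Call:
send_rows:
  commands:
    - [-0.4,0.31,0.135,0.075,0.11,-0.11,-0.88]
    - [-0.4,0.295,0.16,0.07,0.11,-0.11,-0.88]
    - [-0.4,0.28,0.19,0.065,0.11,-0.11,-0.88]
    - [-0.4,0.26,0.215,0.06,0.11,-0.11,-0.88]
    - [-0.4,0.24,0.24,0.055,0.11,-0.11,-0.88]

```text
t: 21.45
ee_pos: [0.5156, 0.003, 0.3843]
ee_rot: [0.871, -0.484, 0.053, 0.063]
wrist_force: [0.4, -0.2, -0.1]
gripper_width: 0.299
```

Call:
send_rows:
  commands:
    - [-0.4,0.22,0.26,0.05,0.11,-0.11,-0.88]
    - [-0.4,0.195,0.28,0.045,0.11,-0.11,-0.88]
    - [-0.4,0.17,0.3,0.04,0.11,-0.11,-0.88]
    - [-0.4,0.14,0.31,0.03,0.11,-0.11,-0.88]
    - [-0.4,0.115,0.325,0.025,0.11,-0.11,-0.88]

```text
t: 21.95
ee_pos: [0.4945, -0.0625, 0.3844]
ee_rot: [0.961, -0.272, 0.026, 0.035]
wrist_force: [-0.5, -0.1, 0.0]
gripper_width: 0.303
```

Call:
send_rows:
  commands:
    - [-0.4,0.085,0.335,0.02,0.11,-0.11,-0.88]
    - [-0.4,0.05,0.34,0.015,0.11,-0.11,-0.88]
    - [-0.4,0.02,0.345,0.015,0.11,-0.11,-0.88]
    - [-0.4,-0.01,0.345,0.01,0.11,-0.11,-0.88]
    - [-0.4,-0.045,0.34,0.005,0.11,-0.11,-0.88]

```text
t: 22.45
ee_pos: [0.4734, -0.1282, 0.3846]
ee_rot: [0.999, -0.045, -0.003, 0.004]
wrist_force: [-0.1, -0.2, 0.4]
gripper_width: 0.299
```

Run:
```python
from h import *
st()
rows([(handle(1.748),Rh,5,-.4)])
c=eyes.read_camera("wrist"); g=cv2.cvtColor(c["frame"],cv2.COLOR_RGB2GRAY)
for t in(1.70,1.748):
    b=handle(t)+[0,0,.019]; u=proj(c,[b-.0*C[:,0],b+.03*C[:,0]]); print(t,u.round(1).tolist())
r=int(u[0][1]); x=int(u[0][0]); print(r,x-25,g[r,max(0,x-25):x+26].tolist())
cv2.imwrite("pics/w9.png",c["frame"][:,:,::-1])
```

```text
{'t': 22.45, 'q': [0.072, 0.08, -0.022, 0.008, -1.476, 1.407], 'ee_pos': [0.473, -0.128, 0.385], 'ee_rot': [0.999, -0.045, -0.003, 0.004], 'wrist_force': [-0.137, -0.199, 0.449], 'gripper_width': 0.299}
[[-0.4,0.008,-0.001,0.53,0.016,0.009,0.015],[-0.4,0.008,-0.001,0.529,0.016,0.009,0.015],[-0.4,0.007,0.0,0.53,0.016,0.01,0.016],[-0.4,0.006,0.001,0.529,0.016,0.009,0.015],[-0.4,0.006,0.003,0.53,0.017,0.01,0.016]]
max 0.53 0.017 end [ 0.4744 -0.1289  0.2787]
1.7 [[309.3, 203.9], [309.5, 237.8]]
1.748 [[322.2, 202.2], [321.9, 235.7]]
202 297 [86, 86, 86, 86, 86, 86, 86, 86, 87, 85, 86, 86, 85, 86, 88, 99, 122, 138, 147, 148, 140, 145, 165, 167, 159, 152, 144, 136, 125, 109, 93, 90, 105, 129, 139, 140, 140, 140, 140, 140, 140, 139, 139, 140, 140, 139, 139, 140, 140, 139, 139]
```

The bar spans about cols 313–328, where it was predicted. I'll descend, grip, and lower the lid along its arc.

Call:
send_rows:
  commands:
    - [-0.4,0.005,0,0.53,0,0,0]
    - [-0.4,0.005,0,0.53,0,0,0]
    - [-0.4,0.005,0,0.53,0,0,0]
    - [-0.4,0.005,0,0.53,0,0,0]
    - [-0.4,0.005,0,0.53,0,0,0]

```text
t: 23.0
ee_pos: [0.4742, -0.1284, 0.278]
ee_rot: [0.999, -0.048, -0.002, 0.004]
wrist_force: [0.0, -0.1, 0.1]
gripper_width: 0.297
```

Call:
send_rows:
  commands:
    - [-0.4,0,0,0,0,0,0]
    - [-1,0,0,0,0,0,0]
    - [-1,0,0,0,0,0,0]
    - [-1,0,0,0,0,0,0]
    - [-1,0,0,0,0,0,0]
  squeeze: 40

```text
t: 23.5
ee_pos: [0.4747, -0.1275, 0.2796]
ee_rot: [0.999, -0.047, -0.001, 0.003]
wrist_force: [0.1, 5.0, -3.1]
gripper_width: 0.123
```

Run:
```python
from h import *
st(); lid()
P=np.array(manip.sense()["ee_pos"]); d=P-handle(1.745); print(d)
R=Ro.from_quat(manip.sense()["ee_rot"]).as_matrix()
rows([(handle(t)+d,R,1,-1) for t in np.linspace(1.745,.96,19)[1:]])
```

```text
{'t': 23.5, 'q': [0.072, 0.122, -0.229, 0.006, -1.223, 1.402], 'ee_pos': [0.475, -0.128, 0.28], 'ee_rot': [0.999, -0.047, -0.001, 0.003], 'wrist_force': [0.071, 5.022, -3.138], 'gripper_width': 0.123}
r 0.23082594509750437 th 1.740992871249778
[0.0001808  0.0007117  0.00066403]
[[-1,0.001,-0.234,-0.092,0.0,0.0,0.0],[-1,0.0,-0.237,-0.083,0.0,0.0,0.0],[-1,0.001,-0.241,-0.071,0.0,0.0,0.0],[-1,0.001,-0.244,-0.061,0.0,0.0,0.0],[-1,0.001,-0.246,-0.051,0.0,0.0,0.0]]
[[-1,0.001,-0.248,-0.04,0.0,0.0,0.0],[-1,0.0,-0.25,-0.028,0.0,0.0,0.0],[-1,0.001,-0.25,-0.018,0.0,0.0,0.0],[-1,0.001,-0.251,-0.007,0.0,0.0,0.0],[-1,0.001,-0.252,0.004,0.0,0.0,0.0]]
[[-1,0.001,-0.25,0.015,0.0,0.0,0.0],[-1,0.001,-0.25,0.025,0.0,0.0,0.0],[-1,0.001,-0.249,0.037,0.0,0.0,0.0],[-1,0.001,-0.247,0.048,0.0,0.0,0.0],[-1,0.001,-0.244,0.058,0.0,0.0,0.0]]
[[-1,0.001,-0.242,0.069,0.0,0.0,0.0],[-1,0.001,-0.238,0.079,0.0,0.0,0.0],[-1,0.001,-0.235,0.09,0.0,0.0,0.0]]
max 0.252 0.0 end [0.492  0.048  0.2796]
```

Call:
send_rows:
  commands:
    - [-1,0,-0.235,-0.09,0,0,0]
    - [-1,0,-0.235,-0.085,0,0,0]
    - [-1,0,-0.24,-0.07,0,0,0]
    - [-1,0,-0.245,-0.06,0,0,0]
    - [-1,0,-0.245,-0.05,0,0,0]

```text
t: 24.0
ee_pos: [0.4797, -0.0803, 0.2948]
ee_rot: [0.999, -0.047, -0.0, 0.004]
wrist_force: [1.6, -1.1, -4.7]
gripper_width: 0.122
```

Call:
send_rows:
  commands:
    - [-1,0,-0.25,-0.04,0,0,0]
    - [-1,0,-0.25,-0.03,0,0,0]
    - [-1,0,-0.25,-0.02,0,0,0]
    - [-1,0,-0.25,-0.005,0,0,0]
    - [-1,0,-0.25,0.005,0,0,0]

```text
t: 24.5
ee_pos: [0.485, -0.0304, 0.2986]
ee_rot: [0.999, -0.047, 0.001, 0.004]
wrist_force: [1.5, 0.1, 4.2]
gripper_width: 0.122
```

Call:
send_rows:
  commands:
    - [-1,0,-0.25,0.015,0,0,0]
    - [-1,0,-0.25,0.025,0,0,0]
    - [-1,0,-0.25,0.035,0,0,0]
    - [-1,0,-0.15,0.03,0,0,0]
    - [-1,0,0,0,0,0,0]

```text
t: 25.0
ee_pos: [0.4889, 0.0061, 0.2934]
ee_rot: [0.999, -0.047, 0.001, 0.003]
wrist_force: [3.2, 0.6, 5.5]
gripper_width: 0.119
```

Run:
```python
from h import *
st(); lid()
P=np.array(manip.sense()["ee_pos"]); d=P-handle(1.12); print(d)
for n in("side","top"):
    c=eyes.read_camera(n); cv2.imwrite(f"pics/{n}10.png",c["frame"][:,:,::-1])
    for a in(.86,.9,.94): print(n,a,proj(c,cw(p0,[[-.078,-.09+.187*np.cos(a),.057+.187*np.sin(a)]]))[0].round(1))
```

```text
{'t': 25.0, 'q': [0.35, 0.108, -0.211, 0.007, -1.253, 1.125], 'ee_pos': [0.489, 0.006, 0.293], 'ee_rot': [0.999, -0.047, 0.001, 0.003], 'wrist_force': [3.186, 0.574, 5.503], 'gripper_width': 0.119}
r 0.23219313743710893 th 1.1489991258396695
[ 0.00045952 -0.00625784  0.00311259]
side 0.86 [336.9 162.2]
side 0.9 [335.3 158.6]
side 0.94 [333.7 155.1]
top 0.86 [326.3 179.9]
top 0.9 [323.5 179.2]
top 0.94 [320.6 178.5]
```

Run:
```python
from h import *
P=np.array(manip.sense()["ee_pos"]); R=Ro.from_quat(manip.sense()["ee_rot"]).as_matrix()
d=P-handle(1.149)
rows([(handle(t)+d,R,1,-1) for t in np.r_[np.linspace(1.149,.97,9)[1:],np.linspace(.97,.88,8)[1:]]])
```

```text
[[-1,0.001,-0.126,0.027,0.0,0.0,0.0],[-1,0.0,-0.126,0.029,0.0,0.0,0.0],[-1,0.001,-0.125,0.032,0.0,0.0,0.0],[-1,0.0,-0.124,0.035,0.0,0.0,0.0],[-1,0.001,-0.123,0.038,0.0,0.0,0.0]]
[[-1,0.0,-0.122,0.04,0.0,0.0,0.0],[-1,0.0,-0.122,0.044,0.0,0.0,0.0],[-1,0.001,-0.12,0.046,0.0,0.0,0.0],[-1,0.0,-0.069,0.027,0.0,0.0,0.0],[-1,0.0,-0.068,0.029,0.0,0.0,0.0]]
[[-1,0.001,-0.068,0.029,0.0,0.0,0.0],[-1,0.0,-0.068,0.03,0.0,0.0,0.0],[-1,0.0,-0.067,0.031,0.0,0.0,0.0],[-1,0.0,-0.067,0.032,0.0,0.0,0.0],[-1,0.001,-0.066,0.033,0.0,0.0,0.0]]
max 0.126 0.0 end [0.4946 0.0637 0.273 ]
```

Call:
send_rows:
  commands:
    - [-1,0,-0.125,0.025,0,0,0]
    - [-1,0,-0.125,0.03,0,0,0]
    - [-1,0,-0.125,0.03,0,0,0]
    - [-1,0,-0.125,0.035,0,0,0]
    - [-1,0,-0.12,0.04,0,0,0]

```text
t: 25.6
ee_pos: [0.4914, 0.0302, 0.2866]
ee_rot: [0.999, -0.047, 0.001, 0.003]
wrist_force: [5.4, 0.1, 4.7]
gripper_width: 0.124
```

Call:
send_rows:
  commands:
    - [-1,0,-0.12,0.04,0,0,0]
    - [-1,0,-0.12,0.045,0,0,0]
    - [-1,0,-0.12,0.045,0,0,0]
    - [-1,0,0,0,0,0,0]

```text
t: 26.0
ee_pos: [0.4929, 0.045, 0.2808]
ee_rot: [0.999, -0.047, 0.001, 0.003]
wrist_force: [7.1, 0.3, 2.1]
gripper_width: 0.124
```

Run:
```python
from h import *
st(); lid()
```

```text
{'t': 26.0, 'q': [0.424, 0.126, -0.221, 0.007, -1.224, 1.05], 'ee_pos': [0.493, 0.045, 0.281], 'ee_rot': [0.999, -0.047, 0.001, 0.003], 'wrist_force': [7.066, 0.281, 2.149], 'gripper_width': 0.124}
r 0.23140108159123976 th 0.971353337418853
```

Call:
send_rows:
  commands:
    - [-1,0,-0.07,0.025,0,0,0]
    - [-1,0,-0.07,0.03,0,0,0]
    - [-1,0,0,0,0,0,0]

```text
t: 26.3
ee_pos: [0.4935, 0.0503, 0.2787]
ee_rot: [0.999, -0.047, 0.001, 0.003]
wrist_force: [6.9, -0.2, 2.8]
gripper_width: 0.121
```

Call:
send_rows:
  commands:
    - [-1,0,-0.07,0.03,0,0,0]
    - [-1,0,-0.07,0.03,0,0,0]
    - [-1,0,0,0,0,0,0]

```text
t: 26.6
ee_pos: [0.494, 0.0559, 0.276]
ee_rot: [0.999, -0.047, 0.001, 0.003]
wrist_force: [7.4, -0.1, 2.1]
gripper_width: 0.125
```

Run:
```python
from h import *
st(); lid()
c=eyes.read_camera("side"); cv2.imwrite("pics/side11.png",c["frame"][:,:,::-1])
```

```text
{'t': 26.6, 'q': [0.444, 0.133, -0.225, 0.007, -1.213, 1.03], 'ee_pos': [0.494, 0.056, 0.276], 'ee_rot': [0.999, -0.047, 0.001, 0.003], 'wrist_force': [7.426, -0.138, 2.073], 'gripper_width': 0.125}
r 0.23122829644121887 th 0.9198592922548356
```

Call:
send_rows:
  commands:
    - [-1,0,-0.06,0.03,0,0,0]
    - [-1,0,0,0,0,0,0]

```text
t: 26.85
ee_pos: [0.4943, 0.0583, 0.2749]
ee_rot: [0.999, -0.047, 0.001, 0.003]
wrist_force: [7.4, 1.3, 1.7]
gripper_width: 0.12
```

Call:
send_rows:
  commands:
    - [-1,0,-0.06,0.03,0,0,0]
    - [-1,0,0,0,0,0,0]

```text
t: 27.05
ee_pos: [0.4945, 0.0605, 0.2738]
ee_rot: [0.999, -0.047, 0.001, 0.003]
wrist_force: [8.4, 0.7, 3.0]
gripper_width: 0.123
```

Run:
```python
from h import *
st(); lid()
```

```text
{'t': 27.05, 'q': [0.453, 0.136, -0.227, 0.008, -1.208, 1.021], 'ee_pos': [0.495, 0.06, 0.274], 'ee_rot': [0.999, -0.047, 0.001, 0.003], 'wrist_force': [8.356, 0.713, 2.998], 'gripper_width': 0.123}
r 0.23125112021921657 th 0.8976898498278967
```

Call:
send_rows:
  commands:
    - [-1,0,-0.06,0.03,0,0,0]
    - [-1,0,0,0,0,0,0]

```text
t: 27.25
ee_pos: [0.4946, 0.0613, 0.2734]
ee_rot: [0.999, -0.047, 0.001, 0.005]
wrist_force: [7.7, -4.9, 5.4]
gripper_width: 0.12
```

Call:
send_rows:
  commands:
    - [-1,0,-0.06,0.03,0,0,0]
    - [-1,0,0,0,0,0,0]

```text
t: 27.45
ee_pos: [0.4946, 0.0618, 0.2731]
ee_rot: [0.999, -0.047, 0.001, 0.007]
wrist_force: [7.4, -9.1, 8.3]
gripper_width: 0.122
```

Run:
```python
from h import *
st(); lid()
```

```text
{'t': 27.45, 'q': [0.459, 0.138, -0.229, 0.014, -1.208, 1.012], 'ee_pos': [0.495, 0.062, 0.273], 'ee_rot': [0.999, -0.047, 0.001, 0.007], 'wrist_force': [7.388, -9.083, 8.307], 'gripper_width': 0.122}
r 0.2312566117585747 th 0.8913183379411114
```

Contact is rigid at 0.89 with rising force, so the tip is on the hole floor. I'll relieve the preload, open a little, and retreat straight up.

Call:
send_rows:
  commands:
    - [-1,0.02,0.05,-0.025,0,0,0]
    - [-1,0,0,0,0,0,0]

```text
t: 27.65
ee_pos: [0.4946, 0.0612, 0.2734]
ee_rot: [0.999, -0.047, 0.001, 0.005]
wrist_force: [4.6, -4.6, 6.6]
gripper_width: 0.123
```

Call:
send_rows:
  commands:
    - [-0.8,0,0,0,0,0,0]
    - [-0.7,0,0,0,0,0,0]
    - [-0.6,0,0,0,0,0,0]
    - [-0.5,0,0,0,0,0,0]
    - [-0.5,0,0,0,0,0,0]

```text
t: 28.15
ee_pos: [0.4931, 0.0624, 0.2713]
ee_rot: [0.999, -0.047, -0.002, 0.004]
wrist_force: [-0.4, -0.8, -0.0]
gripper_width: 0.244
```

Run:
```python
from h import *
st()
P=np.array(manip.sense()["ee_pos"]); R=Ro.from_quat(manip.sense()["ee_rot"]).as_matrix()
print("finger centre vs bar(.9), case yz", (C.T@(P-handle(.9))).round(4))
```

```text
{'t': 28.15, 'q': [0.457, 0.139, -0.229, 0.006, -1.209, 1.018], 'ee_pos': [0.493, 0.062, 0.271], 'ee_rot': [0.999, -0.047, -0.002, 0.004], 'wrist_force': [-0.374, -0.792, -0.029], 'gripper_width': 0.244}
finger centre vs bar(.9), case yz [ 0.0003 -0.0026 -0.002 ]
```

Free with zero force, so the rod is carrying the lid. Retreating up.

Call:
send_rows:
  commands:
    - [-0.5,0,0,-0.15,0,0,0]
    - [-0.5,0,0,-0.3,0,0,0]
    - [-0.5,0,0,-0.5,0,0,0]
    - [-0.5,0,0,-0.7,0,0,0]
    - [-0.5,0,0,-0.7,0,0,0]

```text
t: 28.65
ee_pos: [0.4939, 0.0629, 0.3683]
ee_rot: [0.999, -0.047, -0.0, 0.004]
wrist_force: [-0.2, 0.3, 0.7]
gripper_width: 0.246
```

Call:
send_rows:
  commands:
    - [-0.5,-0.6,0,-0.6,0,0,0]
    - [-0.5,-0.7,0,-0.3,0,0,0]
    - [-0.5,-0.7,0,0,0,0,0]
    - [-0.5,-0.5,0,0,0,0,0]
    - [-0.5,0,0,0,0,0,0]

```text
t: 29.15
ee_pos: [0.3929, 0.0725, 0.4046]
ee_rot: [0.999, -0.046, 0.001, 0.003]
wrist_force: [0.9, -0.1, 0.4]
gripper_width: 0.25
```

Call:
send_rows:
  commands:
    - [-0.5,0,0,0,0,0,0]
    - [-0.5,0,0,0,0,0,0]
    - [-0.5,0,0,0,0,0,0]
    - [-0.5,0,0,0,0,0,0]
    - [-0.5,0,0,0,0,0,0]

```text
t: 29.65
ee_pos: [0.3949, 0.0727, 0.4021]
ee_rot: [0.999, -0.048, -0.001, 0.004]
wrist_force: [0.9, 0.9, 0.1]
gripper_width: 0.244
```

Run:
```python
from h import *
st()
cs=eyes.read_camera("side"); ct=eyes.read_camera("top"); im=[]
for c in(cs,ct):
    f=c["frame"][:,:,::-1].copy()
    for th,col in((.9,(0,0,255)),):
        for s in(-.14,.14):
            u=proj(c,cw(p0,[[s,.12-.24*np.cos(th),.085+.24*np.sin(th)]]))[0]; cv2.drawMarker(f,tuple(int(v) for v in u),col,cv2.MARKER_CROSS,7,1)
    im.append(f)
cv2.imwrite("pics/fin.png",np.hstack([cv2.resize(im[0][100:370,180:440],(400,415)),cv2.resize(im[1][120:330,150:450],(400,280)).copy() if 0 else cv2.copyMakeBorder(cv2.resize(im[1][120:330,150:460],(400,271)),0,144,0,0,cv2.BORDER_CONSTANT)]))
```

```text
{'t': 29.65, 'q': [0.596, -0.092, -0.149, 0.006, -1.52, 0.879], 'ee_pos': [0.395, 0.073, 0.402], 'ee_rot': [0.999, -0.048, -0.001, 0.004], 'wrist_force': [0.868, 0.87, 0.105], 'gripper_width': 0.244}
```

View pics/fin.png

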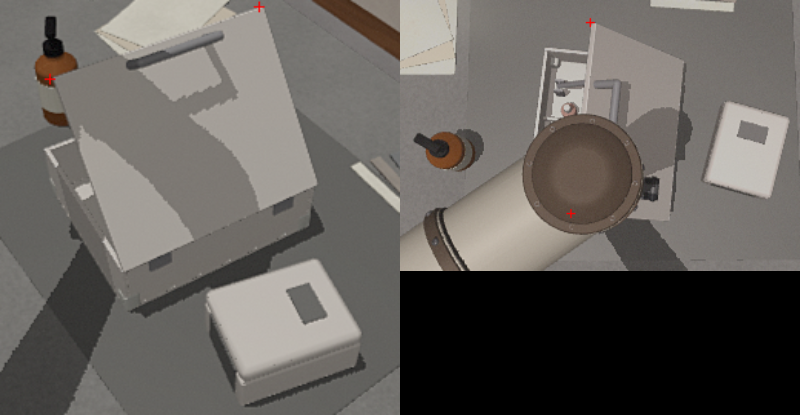

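The lid is standing on the rod with the gripper clear. Its free edge matches the 0.90 marks in the side view (crop (50,78) to (259,7)). The pump bottle and lamp are where they started.

```bash
python3 -c "
from workcell import manip
print(manip.close_job())"
```

```text
the job is handed in; nothing more can be done
None
```

The manicure case is open and its lid stands propped on the rod alone at about 0.90 rad. I handed the job in at 29.65 s, with the gripper clear.

**What I did:** I lifted the lid by its handle to the stop at about 1.74 and let go, and it stayed there. I swung the rod up, then lowered the held lid until the rod tip bottomed in the hole at about 0.89. I relieved the preload, released, and backed away.

**Final checks:**
- **Lid:** after release the wrist force was near zero. About 1.5 s later the lid's free edge still matched the predicted 0.90 position in the side view.
- **Other items:** the pump bottle and nail lamp looked unmoved. In the last picture only the channel bottle was visible, standing near the pivot. I could not see the tray bottle then; nothing came near it.
- **Forces:** wrist force readings stayed under about 20 N at the end of each move.

**What disagreed:** after the first rod swing the gripper position said 0.90, but all three cameras showed about 0.98. I regripped, lowered it by 0.08, and the wrist and top views then agreed on about 0.90. The tip in the hole was never seen directly. I infer it from the firm stop at 0.89 and the lid staying up.

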